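# Change over the boards in the programming fixture

## Robot

A 7-joint arm with a two-finger parallel gripper is mounted at the origin on the work surface. World frame = base frame: x ahead of the robot, y to its left, z up, the work surface at z = 0. Lengths are in mm, angles in rad, forces in N, time in s.
With the tool pointing down it reaches from about 400 to 875 mm from the base axis. Payload 4.4 kg.
Tool frame: the origin (TCP) lies at the very end of the fingers, on their centre line; the grasp point (between the pads) lies 19 mm behind it; y points along the fingers, z is the direction in which the jaws open and shut, and the axes are right-handed (so a half turn about y gives the same grasp; the last joint's range is limited). The gripper opens to 85 mm and grips with 20 to 120 N. Pads are 22 mm wide; open, the fingers measure 114 mm over their backs; the gripper's body (76 mm by 85 mm) begins 54 mm behind the grasp point. The pads swing forward as they close: fully open they stand 13 mm farther back than shut.
Start: joints at [-1.216, 0.628, 0.038, 1.517, -0.027, 0.996, -0.02], TCP at [265.498, 593.32, 231.313] pointing down, gripper open.
Joint ranges: [-3.06, 3.06], [-0.37, 2.12], [-1.25, 1.32], [0.18, 2.47], [-1.1, 4.24], [0.23, 1.98], [-2.94, 2.94]. Speed limits (rad/s): [2.57, 2.57, 3.14, 3.14, 3.14, 3.14, 3.14].

## Interface

Orientations are given as [roll, pitch, yaw] about the fixed x, y, z axes, in that order (R = Rz(yaw) Ry(pitch) Rx(roll)).
In Python, from cell import read_state, get_image, finish_job gives the robot as it stands. The module is installed in compiled form; this text tells all that it offers.
- The arm moves only by the tool servo_tool, never from a script. Its argument "increments" is a list of rows, each an object of numbers: "dx", "dy", "dz": the shift along the world's x, y, z in cm; "ax", "ay", "az": the turn, a rotation vector about the world's x, y, z in rad; "claw": the closure, from -1 (fully open) to 1 (shut). A call has 1 to 8 rows; each row is the pose to reach, as a shift and turn from the pose commanded when the call began; what a row does not reach only later rows make up. A row lasts 1/12 s, in which the tool goes at most 41.7 mm and 7.16 degrees, less where a joint would pass 70% of its speed; a pose out of reach is approached as far as the arm can. A call with a gripper value outside its range is refused whole. The fingers move at their own pace and stop on an object; the grip force is fixed at half the most. Time passes only in rows, so rows that repeat a pose let the fingers close. It gives the time, the measured TCP pose, the force and the opening at its end, in the units of the state.
- read_state(): the state, without advancing time (a new reading comes with each control period).
- get_image(name): name is "side" or "top"; returns a dict with "color" (384x512x3 uint8, red, green, blue), "fov_y" (degrees; the focal length in pixels is half the picture's height over the tangent of half this angle, whatever the lens; pixels are square), "cx", "cy" (the principal point, pixels), "k1" (the pictures are not rectified: a ray, as slopes to the right and down, at radius r is drawn at 1 + k1 r^2 times it, then the intrinsics apply), "R" (3x3) and "t" (3): a world point X has camera coordinates R X + t. Camera axes: x right, y down, z forward; pixel columns grow to the right and rows downward; lengths in mm; the calibration is good to about 2 mm. A picture is of the moment at which its call begins. There is no depth.
- finish_job(): hands the job in, once; it reports no verdict.
The state is a dict: "clock": time; "qpos": joint angles; "qd": joint speeds; "tau": joint torques, N m; "eef_pos": TCP position; "tool_rot": TCP orientation; "force": force on the tool from outside, world axes, zero at the start; "torque": the same for the moment, N m; "width": finger opening in mm.
Only numpy, scipy, OpenCV 4.12 (cv2) and the standard library are available. Lean on these libraries where they do the work, as an engineer would, in place of code of your own. Each camera call takes 0.05 s, during which the arm holds its last target.

## Task

Get the classroom's programming fixture ready for its next run: pull the slide tray out by its red knob until it clicks at the end, put every finished board (yellow sticker) from the tray into the clear tub, and lay every blank board from the desk flat in a nest of its own, component side up. Then push the tray fully home until it clicks, and only after that turn the brass thumbscrew clockwise until it seats, stopping when you feel the resistance rise instead of forcing it. Leave the short breadboard, the screwdriver and the eraser that lie among them where they are.

Things in the scene. Friction and masses are not known exactly. Their poses are not given: they have to be found in the camera images.
- fixture: bench programming fixture, fixed to the desk: grey base plate 220 mm wide, front end at x = -300 mm, two aluminium rails (tops at 28 mm), a white slide tray on them, a clear contact head over its rear. Origin on the desk straight below the thumbscrew; x to the rear, z up: the tray slides out along -x
- head (a point): centre of the contact head's clear top, 93 mm above the desk; the head (two side cheeks, clear top) stands over fixture x = -90 to +90 mm and y = -110 to +110 mm; only the thumbscrew rises above it. Behind it an electronics box 65 mm high reaches to x = +107 mm
- tray (a joint): how far the slide tray is pulled out, m: 0 = fully home under the head, 0.200 = fully out (both are end stops). A ball detent clicks in over the last 10 mm at each end, drawing the tray to the stop; about 12 N along the slide gets it past a click either way, 2 N moves it in between. It carries what lies in it
- tray_knob (a point): centre of the tray's red round pull knob, 30 mm in diameter and 26 mm long, its axis along the slide (fixture's x), 45 mm above the desk; it stands on a 10 mm stem 32 mm clear of the tray's front plate (plate's top 60 mm above the desk). It moves with the tray; it can be pinched from above across its diameter
- screw (a joint): angle of the brass thumbscrew, rad: grows clockwise seen from above (tightening), 0 = backed right off. It turns easily (0.05 N m) until it seats at 4.5; from there the resistance rises springily, about 2 N m per rad, and let go it settles back to the seat. Each rad of tightening lowers it and the clear pressure plate by 2 mm. It stays where it is left
- screw_head (a point): centre of the thumbscrew's knurled brass head, on the vertical screw axis: a round head 40 mm in diameter, 24 mm high (12 mm above and below this point), about 115 mm above the desk, free all round; nothing within 25 mm of it above the head's top at 93 mm
- tub: clear open tub for finished boards, white lined, fixed to the desk: 190 mm (its x) by 140 mm (its y) by 50 mm high outside, walls and floor 4 mm. Origin: centre of its underside
- nest0 (a point): tray nest (front, -y side): centre of its floor, 30 mm above the desk; axes as the fixture's; moves with the tray. 78 mm (along x, the slide) by 61 mm: a board lies in it with its long side along x, either way round, 3 to 4 mm play. 7 mm high end ribs and corner lugs 12 mm long; open at the middle of its long sides for fingers. Under the head when the tray is home
- nest1 (a point): tray nest (front, +y side): centre of its floor, 30 mm above the desk; axes as the fixture's; moves with the tray. 78 mm (along x, the slide) by 61 mm: a board lies in it with its long side along x, either way round, 3 to 4 mm play. 7 mm high end ribs and corner lugs 12 mm long; open at the middle of its long sides for fingers. Under the head when the tray is home
- nest2 (a point): tray nest (rear, -y side): centre of its floor, 30 mm above the desk; axes as the fixture's; moves with the tray. 78 mm (along x, the slide) by 61 mm: a board lies in it with its long side along x, either way round, 3 to 4 mm play. 7 mm high end ribs and corner lugs 12 mm long; open at the middle of its long sides for fingers. Under the head when the tray is home
- nest3 (a point): tray nest (rear, +y side): centre of its floor, 30 mm above the desk; axes as the fixture's; moves with the tray. 78 mm (along x, the slide) by 61 mm: a board lies in it with its long side along x, either way round, 3 to 4 mm play. 7 mm high end ribs and corner lugs 12 mm long; open at the middle of its long sides for fingers. Under the head when the tray is home
- blank0_mid (a point): blank (without a sticker) microcontroller board on a black base plate, component side up: green, 70 mm (its x) by 54 mm (its y), 15.5 mm high over the two black header strips that run along its long sides (flush with its width, so it can be gripped across the 54 mm); 70 g. The point is its centre, 7.8 mm above its underside. Two or three lie on the desk; an absent one reads None
- blank1_mid (a point): blank (without a sticker) microcontroller board on a black base plate, component side up: green, 70 mm (its x) by 54 mm (its y), 15.5 mm high over the two black header strips that run along its long sides (flush with its width, so it can be gripped across the 54 mm); 70 g. The point is its centre, 7.8 mm above its underside. Two or three lie on the desk; an absent one reads None
- blank2_mid (a point): blank (without a sticker) microcontroller board on a black base plate, component side up: green, 70 mm (its x) by 54 mm (its y), 15.5 mm high over the two black header strips that run along its long sides (flush with its width, so it can be gripped across the 54 mm); 70 g. The point is its centre, 7.8 mm above its underside. Two or three lie on the desk; an absent one reads None
- done0_mid (a point): finished (yellow dot, 17 mm) microcontroller board on a black base plate, component side up: green, 70 mm (its x) by 54 mm (its y), 15.5 mm high over the two black header strips that run along its long sides (flush with its width, so it can be gripped across the 54 mm); 70 g. The point is its centre, 7.8 mm above its underside. One or two lie in the tray at the start; an absent one reads None
- done1_mid (a point): finished (yellow dot, 17 mm) microcontroller board on a black base plate, component side up: green, 70 mm (its x) by 54 mm (its y), 15.5 mm high over the two black header strips that run along its long sides (flush with its width, so it can be gripped across the 54 mm); 70 g. The point is its centre, 7.8 mm above its underside. One or two lie in the tray at the start; an absent one reads None
- done2_mid (a point): finished (yellow dot, 17 mm) microcontroller board on a black base plate, component side up: green, 70 mm (its x) by 54 mm (its y), 15.5 mm high over the two black header strips that run along its long sides (flush with its width, so it can be gripped across the 54 mm); 70 g. The point is its centre, 7.8 mm above its underside. One or two lie in the tray at the start; an absent one reads None
- done3_mid (a point): finished (yellow dot, 17 mm) microcontroller board on a black base plate, component side up: green, 70 mm (its x) by 54 mm (its y), 15.5 mm high over the two black header strips that run along its long sides (flush with its width, so it can be gripped across the 54 mm); 70 g. The point is its centre, 7.8 mm above its underside. One or two lie in the tray at the start; an absent one reads None
- breadboard_c: short white breadboard 83 x 55 x 9 mm, lying on the desk, not part of the job; origin at its underside, centre
- screwdriver: screwdriver with an orange handle, 180 mm long, lying on the desk, not part of the job; origin at its underside (about the middle of its length)
- eraser: whiteboard eraser 90 x 50 x 28 mm, lying on the desk, not part of the job; origin at its underside, centre
Not all that is in view belongs to the job. Of the things like the tub, leave any that is green; of the rest the larger one is meant. Leave any orange or purple look-alike of the part that bears blank1_mid alone.

How it is judged (in metres and radians):
On the way, in this order (a step that is already met when the one before it is completed fails the run):
1. the tray is pulled fully out (clicked) (value of joint tray above 0.193 m), for 0.2 s.
2. with the tray out, every finished board is in the tub and every blank lies flat in a nest (value of joint tray above 0.19 m and ((horizontal distance between blank0_mid and nest0 below 0.008 m and z of blank0_mid in the frame of nest0 between 0.004 and 0.0115 m) or (horizontal distance between blank0_mid and nest1 below 0.008 m and z of blank0_mid in the frame of nest1 between 0.004 and 0.0115 m) or (horizontal distance between blank0_mid and nest2 below 0.008 m and z of blank0_mid in the frame of nest2 between 0.004 and 0.0115 m) or (horizontal distance between blank0_mid and nest3 below 0.008 m and z of blank0_mid in the frame of nest3 between 0.004 and 0.0115 m)) and angle between each of blank0_mid, blank1_mid, blank2_mid's own z axis and vertical below 0.12 rad and ((horizontal distance between blank1_mid and nest0 below 0.008 m and z of blank1_mid in the frame of nest0 between 0.004 and 0.0115 m) or (horizontal distance between blank1_mid and nest1 below 0.008 m and z of blank1_mid in the frame of nest1 between 0.004 and 0.0115 m) or (horizontal distance between blank1_mid and nest2 below 0.008 m and z of blank1_mid in the frame of nest2 between 0.004 and 0.0115 m) or (horizontal distance between blank1_mid and nest3 below 0.008 m and z of blank1_mid in the frame of nest3 between 0.004 and 0.0115 m)) and ((horizontal distance between blank2_mid and nest0 below 0.008 m and z of blank2_mid in the frame of nest0 between 0.004 and 0.0115 m) or (horizontal distance between blank2_mid and nest1 below 0.008 m and z of blank2_mid in the frame of nest1 between 0.004 and 0.0115 m) or (horizontal distance between blank2_mid and nest2 below 0.008 m and z of blank2_mid in the frame of nest2 between 0.004 and 0.0115 m) or (horizontal distance between blank2_mid and nest3 below 0.008 m and z of blank2_mid in the frame of nest3 between 0.004 and 0.0115 m)) and x of done0_mid in the frame of tub between -0.09 and 0.09 m and y of done0_mid in the frame of tub between -0.065 and 0.065 m and z of done0_mid in the frame of tub between 0 and 0.045 m and x of done1_mid in the frame of tub between -0.09 and 0.09 m and y of done1_mid in the frame of tub between -0.065 and 0.065 m and z of done1_mid in the frame of tub between 0 and 0.045 m and x of done2_mid in the frame of tub between -0.09 and 0.09 m and y of done2_mid in the frame of tub between -0.065 and 0.065 m and z of done2_mid in the frame of tub between 0 and 0.045 m and x of done3_mid in the frame of tub between -0.09 and 0.09 m and y of done3_mid in the frame of tub between -0.065 and 0.065 m and z of done3_mid in the frame of tub between 0 and 0.045 m), for 0.3 s.
3. the tray is pushed fully home (clicked), the thumbscrew not yet seated (value of joint tray below 0.004 m and value of joint screw below 4.2 rad), for 0.2 s.
4. the thumbscrew is seated (value of joint screw above 4.38 rad), for 0.2 s.
At the end, for the whole second after the job is handed in: tray home within 4 mm, thumbscrew at 4.38 rad or more, every blank present flat in a nest (centre within 8 mm of the nest's, not raised over 4 mm, tilt under 0.12 rad, right way up), every finished board present inside the tub, all at rest (value of joint tray below 0.004 m and value of joint screw above 4.38 rad and ((horizontal distance between blank0_mid and nest0 below 0.008 m and z of blank0_mid in the frame of nest0 between 0.004 and 0.0115 m) or (horizontal distance between blank0_mid and nest1 below 0.008 m and z of blank0_mid in the frame of nest1 between 0.004 and 0.0115 m) or (horizontal distance between blank0_mid and nest2 below 0.008 m and z of blank0_mid in the frame of nest2 between 0.004 and 0.0115 m) or (horizontal distance between blank0_mid and nest3 below 0.008 m and z of blank0_mid in the frame of nest3 between 0.004 and 0.0115 m)) and angle between each of blank0_mid, blank1_mid, blank2_mid's own z axis and vertical below 0.12 rad and ((horizontal distance between blank1_mid and nest0 below 0.008 m and z of blank1_mid in the frame of nest0 between 0.004 and 0.0115 m) or (horizontal distance between blank1_mid and nest1 below 0.008 m and z of blank1_mid in the frame of nest1 between 0.004 and 0.0115 m) or (horizontal distance between blank1_mid and nest2 below 0.008 m and z of blank1_mid in the frame of nest2 between 0.004 and 0.0115 m) or (horizontal distance between blank1_mid and nest3 below 0.008 m and z of blank1_mid in the frame of nest3 between 0.004 and 0.0115 m)) and ((horizontal distance between blank2_mid and nest0 below 0.008 m and z of blank2_mid in the frame of nest0 between 0.004 and 0.0115 m) or (horizontal distance between blank2_mid and nest1 below 0.008 m and z of blank2_mid in the frame of nest1 between 0.004 and 0.0115 m) or (horizontal distance between blank2_mid and nest2 below 0.008 m and z of blank2_mid in the frame of nest2 between 0.004 and 0.0115 m) or (horizontal distance between blank2_mid and nest3 below 0.008 m and z of blank2_mid in the frame of nest3 between 0.004 and 0.0115 m)) and x of done0_mid in the frame of tub between -0.09 and 0.09 m and y of done0_mid in the frame of tub between -0.065 and 0.065 m and z of done0_mid in the frame of tub between 0 and 0.045 m and x of done1_mid in the frame of tub between -0.09 and 0.09 m and y of done1_mid in the frame of tub between -0.065 and 0.065 m and z of done1_mid in the frame of tub between 0 and 0.045 m and x of done2_mid in the frame of tub between -0.09 and 0.09 m and y of done2_mid in the frame of tub between -0.065 and 0.065 m and z of done2_mid in the frame of tub between 0 and 0.045 m and x of done3_mid in the frame of tub between -0.09 and 0.09 m and y of done3_mid in the frame of tub between -0.065 and 0.065 m and z of done3_mid in the frame of tub between 0 and 0.045 m and linear speed of each of blank0, blank1, blank2, done0, done1, done2, done3 below 0.02 m/s); the robot touches nothing.
It fails at once if the thumbscrew is forced (more than 0.4 rad past its seat) (value of joint screw above 4.9 rad).
It fails at once if the short breadboard, the screwdriver or the eraser is shifted more than 5 cm (distance of any of breadboard_c, screwdriver, eraser from where it was at the start of the episode above 0.05 m).
Of done0, done1, done2, done3 only 1 to 2 are there at a start; the rules pass over those that are not, and their reading is None.
Of blank0, blank1, blank2 only 2 to 3 are there at a start; the rules pass over those that are not, and their reading is None.
At some moment in a run one of blank0, blank1, blank2 may be knocked a few centimetres aside while the robot is not near it.
Once in a run the grip may slacken for a moment while it holds something.
It also fails if it takes over 210 s, if anything falls off the work surface, if the arm or the gripper's body presses on something with over 40 N, if the wrist force passes 120 N, or if a joint passes its speed limit or range.

## Working session

There is one attempt and no reset: what is moved stays moved. The work goes in short steps, Python scripts to look and compute and a tool call to move; the robot and the scene stay as the last step left them, time stands still between calls to the robot, and variables do not carry over. Pictures are saved under pics/ and viewed, and the job is handed in when it is done.

Besides the shell and the picture viewer there is one more tool, called by a JSON object that holds its "api" and its "payload". servo_tool: Moves the arm, as the interface text tells. Its arguments: {"type":"object","properties":{"increments":{"type":"array","items":{"type":"object","properties":{"dx":{"type":"number"},"dy":{"type":"number"},"dz":{"type":"number"},"ax":{"type":"number"},"ay":{"type":"number"},"az":{"type":"number"},"claw":{"type":"number"}}}}},"required":["increments"]}

```bash
mkdir -p pics; ls
cat > h.py <<'E'
import numpy as np, cv2
from cell import read_state, get_image, finish_job
def cam(im):
    f=384/2/np.tan(np.radians(im['fov_y'])/2)
    return f
def proj(im,X):
    X=np.atleast_2d(X).astype(float); c=X@np.array(im['R']).T+np.array(im['t'])
    s=c[:,:2]/c[:,2:]; r2=(s**2).sum(1,keepdims=True); s=s*(1+im['k1']*r2); f=cam(im)
    return s*f+[im['cx'],im['cy']]
def ray(im,p):
    f=cam(im); d=(np.array(p,float)-[im['cx'],im['cy']])/f; s=d.copy()
    for _ in range(30): s=d/(1+im['k1']*(s@s))
    R=np.array(im['R']); o=-R.T@np.array(im['t']); v=R.T@np.array([s[0],s[1],1]); return o,v/np.linalg.norm(v)
def atz(im,p,z):
    o,v=ray(im,p); return o+v*(z-o[2])/v[2]
def tri(a,p,b,q):
    o1,v1=ray(a,p);o2,v2=ray(b,q)
    A=np.stack([v1,-v2],1); s=np.linalg.lstsq(A,o2-o1,rcond=None)[0]
    x=o1+v1*s[0];y=o2+v2*s[1]; return (x+y)/2,np.linalg.norm(x-y)
def save(im,name,box=None,sc=1.5):
    c=im['color'][:,:,::-1]
    if box: x0,y0,x1,y1=box; c=c[y0:y1,x0:x1]
    c=cv2.resize(c,None,fx=sc,fy=sc,interpolation=cv2.INTER_CUBIC); cv2.imwrite('pics/'+name+'.png',c)
E
python3 - <<'E'
from h import *
import pickle
for n in ('top','side'):
    im=get_image(n); pickle.dump(im,open(n+'0.pkl','wb')); save(im,n+'0')
    print(n,im['fov_y'],im['cx'],im['cy'],im['k1'],-np.array(im['R']).T@im['t'],np.round(im['R'],2).tolist())
print(read_state())
E
```

```text
pics
top 55.27232724631239 253.29060847133985 193.51702027923915 -0.007897515278186633 [ 396.12287236 -136.87371578 1282.27983851] [[0.03, -1.0, 0.0], [-1.0, -0.03, -0.06], [0.06, 0.0, -1.0]]
side 53.6368596491738 256.9188711294872 197.12044851583093 -0.062325015675064835 [  338.48850005 -1173.4640001   1169.16091753] [[0.99, -0.14, -0.02], [-0.12, -0.7, -0.71], [0.09, 0.7, -0.71]]
{'clock': 0.1, 'qpos': array([-1.21582306,  0.62923347,  0.03844958,  1.51826806, -0.02697806,
        0.99628588, -0.01998015]), 'qd': array([-8.01039327e-04, -2.72864059e-03,  6.14578996e-05, -3.07196006e-03,
       -3.53355225e-04, -6.97698905e-04, -1.32859429e-03]), 'tau': array([ 3.47969210e-03, -5.64534152e+01,  1.23062801e+00, -1.93971491e+01,
        1.13208647e-02,  5.40270674e-03, -9.11229193e-06]), 'eef_pos': array([265.25755044, 592.8065484 , 230.49417751]), 'tool_rot': array([-1.57247259e+00, -3.68717567e-05, -4.20745347e-01]), 'force': array([-0.51090935,  0.65244652, -0.70957445]), 'torque': array([0.04473903, 0.0173642 , 0.03971921]), 'width': 85.44609831410637}
```

View pics/top0.png

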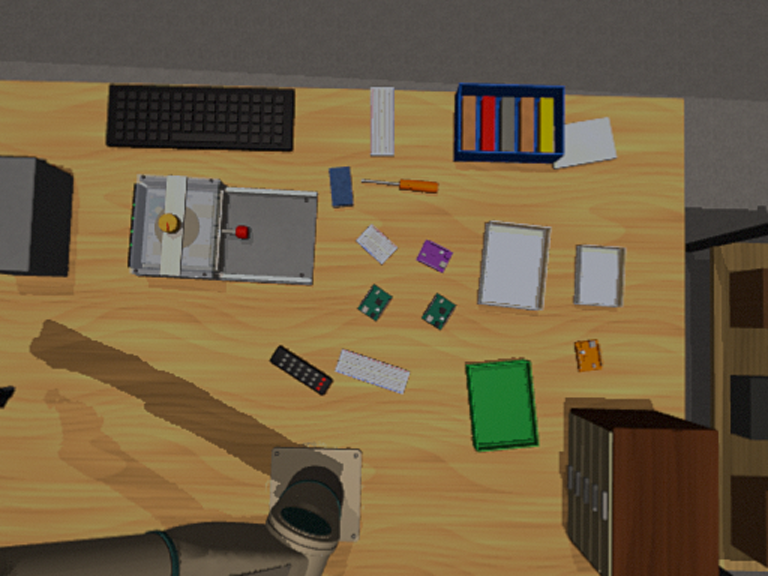

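View pics/side0.png

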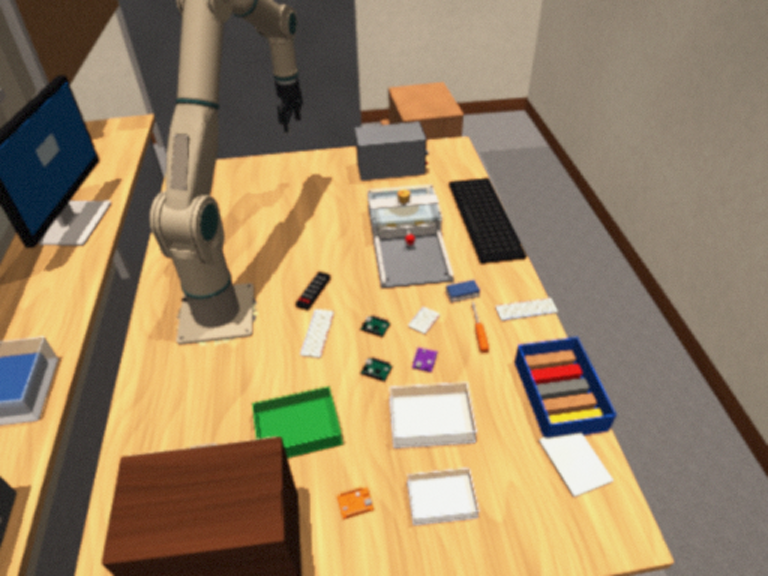

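Candidates (in the 1.5x top picture):
- **Blanks:** green boards at (375,302) and (438,311). The purple board at (434,256) and the orange one at (588,355) are excluded look-alikes.
- **Tub:** the white one at (513,265) is the larger of the two. The small white one is at (599,275) and the green one at (502,404).
- **Distractors:** breadboard at (377,244), long breadboard at (372,370), screwdriver and eraser.

Next I'll check close crops.

Run:
```python
from h import *
import pickle
im=pickle.load(open('top0.pkl','rb')); s=pickle.load(open('side0.pkl','rb'))
a=lambda im,b,k:cv2.resize(im['color'][b[1]:b[3],b[0]:b[2],::-1],None,fx=k,fy=k,interpolation=cv2.INTER_CUBIC)
cv2.imwrite('pics/c1.png',a(im,(225,140,385,220),5))
cv2.imwrite('pics/c2.png',a(im,(80,110,220,195),5.5))
cv2.imwrite('pics/c3.png',a(s,(220,110,360,260),4))
```

```text
(no output)
```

View pics/c1.png

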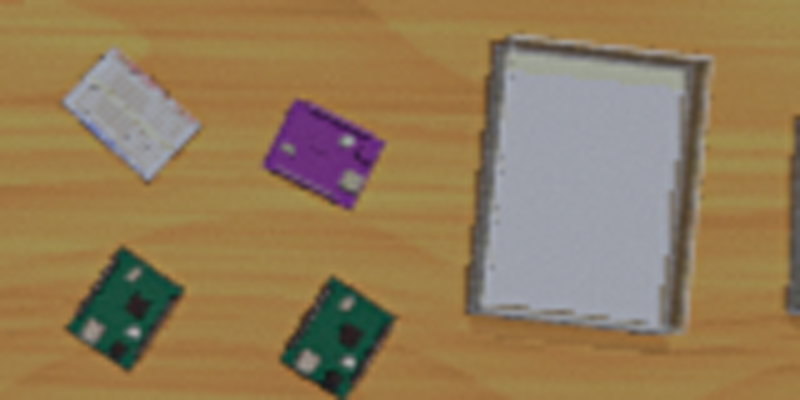

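View pics/c2.png

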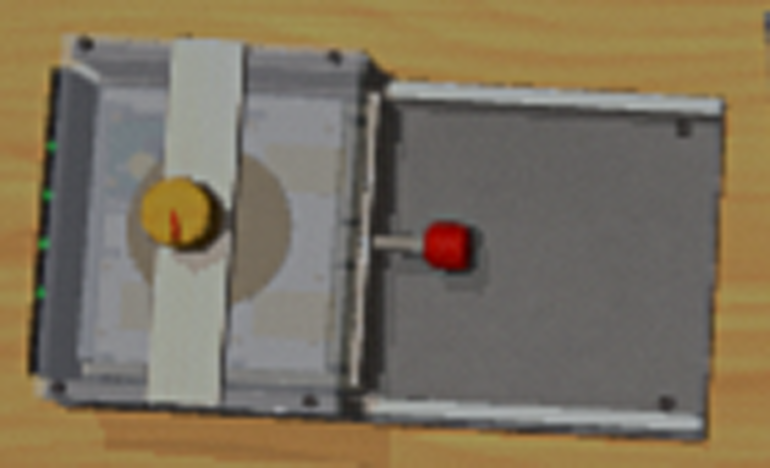

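View pics/c3.png

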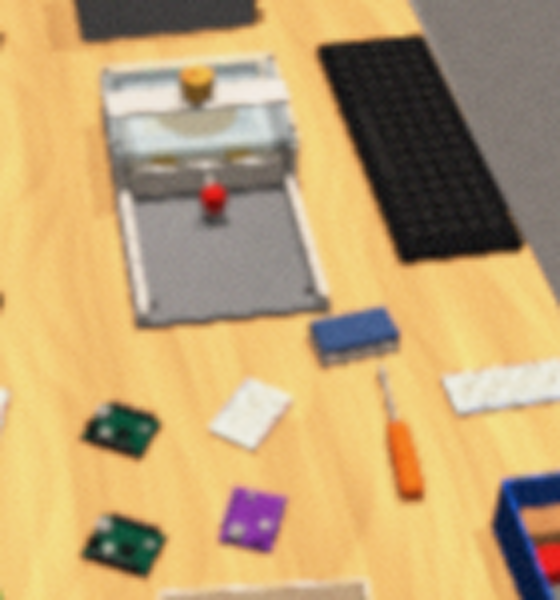

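Run:
```python
from h import *
import pickle
T=pickle.load(open('top0.pkl','rb')); S=pickle.load(open('side0.pkl','rb'))
c2=lambda x,y:(80+x/5.5,110+y/5.5); c3=lambda x,y:(220+x/4,110+y/4); c1=lambda x,y:(225+x/5,140+y/5)
print('knob',tri(T,c2(450,246),S,c3(213,197)), atz(T,c2(450,246),45))
print('screwtop',tri(T,c2(175,207),S,c3(197,76)),atz(T,c2(175,207),127))
print('frontcorners L/R z28',atz(T,c2(724,100),28),atz(T,c2(706,430),28))
print('side fc',atz(S,c3(328,302),28),atz(S,c3(142,322),28))
print('tri fc',tri(T,c2(722,103),S,c3(327,303)),tri(T,c2(704,430),S,c3(141,318)))
# blanks: HSV segmentation
for n,im in(('T',T),('S',S)):
    hsv=cv2.cvtColor(im['color'],cv2.COLOR_RGB2HSV)
    m=((hsv[...,0]>70)&(hsv[...,0]<100)&(hsv[...,1]>90)&(hsv[...,2]>30)).astype(np.uint8)
    nn,l,st,c=cv2.connectedComponentsWithStats(m)
    for i in range(1,nn):
        if st[i,4]>40: print(n,st[i],c[i])
# board corners top crop
b0=[(122,247),(186,290),(128,372),(66,328)]; b1=[(334,277),(397,318),(343,399),(280,358)]
for b in(b0,b1):
    P=np.array([atz(T,c1(*p),14)[:2] for p in b]); print(P.round(1).tolist(),P.mean(0),[np.linalg.norm(P[i]-P[(i+1)%4]).round(1) for i in range(4)],[np.degrees(np.arctan2(*(P[(i+1)%4]-P[i])[::-1])).round(1) for i in range(4)])
t=[(497,37),(711,57),(685,332),(468,314)]
P=np.array([atz(T,c1(*p),50)[:2] for p in t]); print('tub',P.round(1).tolist(),P.mean(0),[np.linalg.norm(P[i]-P[(i+1)%4]).round(1) for i in range(4)])
print('tub side', [atz(S,p,50).round(1) for p in ((260,259),(311,255),(317,276.5),(263,279))])
```

```text
knob (array([589.8790082 , 177.73504701,  45.51969294]), np.float64(1.9251446850847445)) [588.98848066 177.90294172  45.        ]
screwtop (array([596.3906673 , 321.54626017, 115.67114245]), np.float64(0.2718500858228907)) [594.58207026 317.09264786 127.        ]
frontcorners L/R z28 [688.89281162  13.69540448  28.        ] [480.5327165   17.82204139  28.        ]
side fc [ 6.87185217e+02 -1.16843611e-01  2.80000000e+01] [481.82344966   2.1938876   28.        ]
tri fc (array([691.19496802,  17.07405117,   9.91179672]), np.float64(0.10238242692181226)) (array([482.1732805 ,  20.44310927,  16.53402909]), np.float64(1.8069557863790877))
T [239 190  22  23 193] [249.77720207 200.74093264]
T [282 196  21  23 190] [292.50526316 206.66842105]
T [106 355  13  29  87] [114.50574713 370.98850575]
S [135 137   9  22 117] [138.98290598 147.44444444]
S [244 212  15  11  72] [251.58333333 216.65277778]
S [244 240  16  13  92] [252.36956522 245.48913043]
[[481.2, -122.8], [452.6, -167.9], [394.8, -129.4], [424.0, -85.6]] [ 438.13378436 -126.42268854] [np.float64(53.4), np.float64(69.5), np.float64(52.6), np.float64(68.2)] [np.float64(-122.4), np.float64(146.3), np.float64(56.3), np.float64(-33.0)]
[[464.4, -270.2], [437.2, -314.4], [380.3, -278.2], [407.3, -234.1]] [ 422.31229114 -274.21301286] [np.float64(51.9), np.float64(67.4), np.float64(51.8), np.float64(67.5)] [np.float64(-121.6), np.float64(147.6), np.float64(58.5), np.float64(-32.3)]
tub [[628.5, -373.5], [618.9, -519.0], [432.0, -503.3], [440.0, -357.0]] [ 529.86296664 -438.18712326] [np.float64(145.8), np.float64(187.6), np.float64(146.5), np.float64(189.2)]
tub side [array([ 444.6, -373.8,   50. ]), array([ 629.3, -386. ,   50. ]), array([ 627.6, -478.3,   50. ]), array([ 442.2, -458.5,   50. ])]
```

{"api": "servo_tool", "payload": {"increments": [{"dx": 2.5,"dy": -3.2,"dz": -0.6,"az": -0.11,"claw": -1},{"dx": 5,"dy": -6.4,"dz": -1.2,"az": -0.22,"claw": -1},{"dx": 7.5,"dy": -9.6,"dz": -1.8,"az": -0.33,"claw": -1},{"dx": 10,"dy": -12.8,"dz": -2.4,"az": -0.44,"claw": -1},{"dx": 12.5,"dy": -16,"dz": -3,"az": -0.55,"claw": -1},{"dx": 15,"dy": -19.2,"dz": -3.6,"az": -0.66,"claw": -1},{"dx": 17.5,"dy": -22.4,"dz": -4.2,"az": -0.77,"claw": -1},{"dx": 20,"dy": -25.6,"dz": -5,"az": -0.88,"claw": -1}]}}

```text
invalid input at $.increments[0]: expected keys dx, dy, dz, ax, ay, az, claw
```

Run:
```python
from h import *
import pickle
# overlay fixture model on initial image with yaw/origin hypotheses
from scipy.optimize import least_squares
T=pickle.load(open('top0.pkl','rb')); S=pickle.load(open('side0.pkl','rb'))
c2=lambda x,y:(80+x/5.5,110+y/5.5); c3=lambda x,y:(220+x/4,110+y/4)
# points: fixture coords, obs T, obs S
pts=[((-300,-110,3),c2(704,440),c3(140,324)),((-300,110,3),c2(720,112),c3(327,308)),((-140,0,45),c2(450,246),c3(213,197))]
def res(p):
    x,y,w,zs=p; r=[]
    R=np.array([[np.cos(w),-np.sin(w)],[np.sin(w),np.cos(w)]])
    for X,a,b in pts+[((0,0,zs),c2(175,207),c3(197,76))]:
        W=np.r_[R@X[:2]+[x,y],X[2]]
        if X[0]!=-140: r+=list(proj(T,W)[0]-a)+list(proj(S,W)[0]-b)
        else: r+=[(proj(T,W)[0]-a)[1]]
    return r
s=least_squares(res,[595,317,1.54,120]);print(s.x,np.round(s.fun,1),read_state()['eef_pos'],read_state()['tool_rot'])
```

```text
[587.24465352 323.63680939   1.58347211 116.65884817] [  1.3 -63.6  48.4  -5.6  -2.9  58.1 -46.9   4.5  -0.1  -0.9   2.8  -1.9
  -0.2] [265.25755044 592.8065484  230.49417751] [-1.57247259e+00 -3.68717567e-05 -4.20745347e-01]
```

{"api": "servo_tool", "payload": {"increments": [{"dx": 2.5,"dy": -3.2,"dz": -0.6,"ax": 0,"ay": 0,"az": -0.11,"claw": -1},{"dx": 5,"dy": -6.4,"dz": -1.2,"ax": 0,"ay": 0,"az": -0.22,"claw": -1},{"dx": 7.5,"dy": -9.6,"dz": -1.8,"ax": 0,"ay": 0,"az": -0.33,"claw": -1},{"dx": 10,"dy": -12.8,"dz": -2.4,"ax": 0,"ay": 0,"az": -0.44,"claw": -1},{"dx": 12.5,"dy": -16,"dz": -3,"ax": 0,"ay": 0,"az": -0.55,"claw": -1},{"dx": 15,"dy": -19.2,"dz": -3.6,"ax": 0,"ay": 0,"az": -0.66,"claw": -1},{"dx": 17.5,"dy": -22.4,"dz": -4.2,"ax": 0,"ay": 0,"az": -0.77,"claw": -1},{"dx": 20,"dy": -25.6,"dz": -5,"ax": 0,"ay": 0,"az": -0.88,"claw": -1}]}}

```text
clock: 0.77
eef_pos: [466.4, 335.7, 181.2]
tool_rot: [-1.571, 0.0, -1.306]
force: [0.8, 0.4, -0.1]
width: 85.3
```

Run:
```python
from h import *
import pickle
from scipy.optimize import least_squares
T=pickle.load(open('top0.pkl','rb')); S=pickle.load(open('side0.pkl','rb'))
c2=lambda x,y:(80+x/5.5,110+y/5.5); c3=lambda x,y:(220+x/4,110+y/4)
pts=[((-300,110,3),c2(704,440),c3(140,324)),((-300,-110,3),c2(720,112),c3(327,308)),((-140,0,45),c2(450,246),c3(213,197))]
def res(p):
    x,y,w,zs=p; r=[]
    R=np.array([[np.cos(w),-np.sin(w)],[np.sin(w),np.cos(w)]])
    for X,a,b in pts+[((0,0,zs),c2(175,207),c3(197,76))]:
        W=np.r_[R@X[:2]+[x,y],X[2]]
        if X[0]!=-140: r+=list(proj(T,W)[0]-a)+list(proj(S,W)[0]-b)
        else: r+=[(proj(T,W)[0]-a)[1]]
    return r
s=least_squares(res,[595,317,1.54,120]);print(s.x,np.round(s.fun,1),read_state()['eef_pos'],read_state()['tool_rot'])
```

```text
[594.7968718  320.29604075   1.53476319 117.86705483] [-0.7  0.5 -1.8  0.3  0.8 -2.   0.5 -0.1 -0.2  0.1  0.4 -0.3 -0.2] [466.3618906  335.71541343 181.15795643] [-1.57055316e+00  1.76084227e-04 -1.30599658e+00]
```

{"api": "servo_tool", "payload": {"increments": [{"dx": 2.5,"dy": -3.2,"dz": -1,"ax": 0,"ay": 0,"az": -0.1,"claw": -1},{"dx": 5,"dy": -6.4,"dz": -2,"ax": 0,"ay": 0,"az": -0.2,"claw": -1},{"dx": 7.5,"dy": -9.6,"dz": -3,"ax": 0,"ay": 0,"az": -0.3,"claw": -1},{"dx": 10,"dy": -12.8,"dz": -4,"ax": 0,"ay": 0,"az": -0.3,"claw": -1},{"dx": 12.3,"dy": -15.8,"dz": -6,"ax": 0,"ay": 0,"az": -0.3,"claw": -1},{"dx": 12.3,"dy": -15.8,"dz": -6,"ax": 0,"ay": 0,"az": -0.3,"claw": -1}]}}

```text
clock: 1.27
eef_pos: [591.7, 168.7, 118.6]
tool_rot: [-1.57, -0.008, -1.612]
force: [-0.3, -0.5, 0.5]
width: 85.5
```

Run:
```python
from h import *
T=get_image('top');S=get_image('side')
save(T,'t1',(80,100,220,200),5.5);save(S,'s1',(210,90,350,190),5.5)
st=read_state();print(st['eef_pos'],st['tool_rot'],st['qpos'],proj(T,st['eef_pos']),proj(S,st['eef_pos']))
```

```text
[588.57466024 176.37937395 119.90759577] [-1.57298511 -0.00189069 -1.60544141] [-0.51604859  0.73274663  0.2942742   1.72413686 -0.29324926  0.7308595
 -0.1074213 ] [[156.48847651 151.08344989]] [[272.97858166 146.6935401 ]]
```

View pics/s1.png

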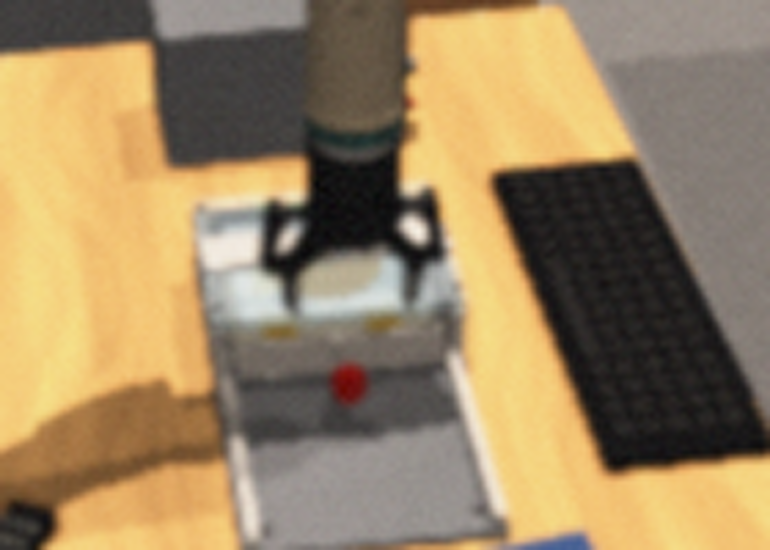

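View pics/t1.png

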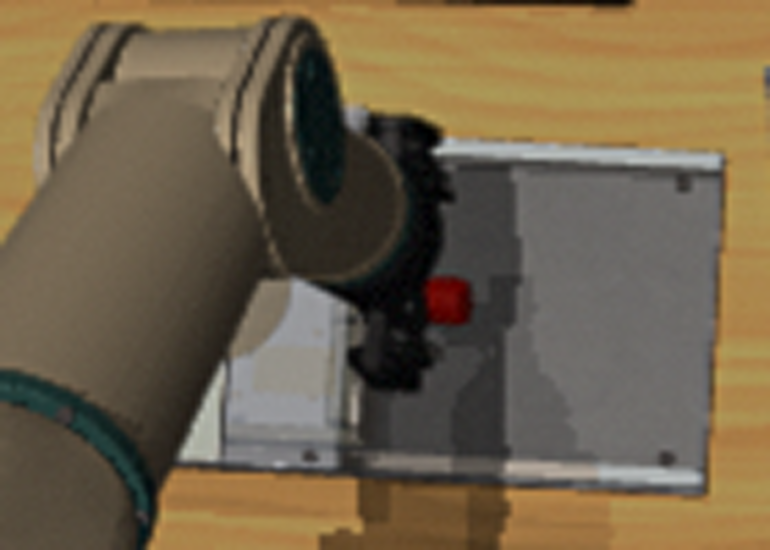

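{"api": "servo_tool", "payload": {"increments": [{"dx": 0.1,"dy": 0.1,"dz": -3,"ax": 0,"ay": 0,"az": 0,"claw": -1},{"dx": 0.1,"dy": 0.1,"dz": -6,"ax": 0,"ay": 0,"az": 0,"claw": -1},{"dx": 0.1,"dy": 0.1,"dz": -9,"ax": 0,"ay": 0,"az": 0,"claw": -1},{"dx": 0.1,"dy": 0.1,"dz": -9,"ax": 0,"ay": 0,"az": 0,"claw": -1},{"dx": 0.1,"dy": 0.1,"dz": -9,"ax": 0,"ay": 0,"az": 0,"claw": 1},{"dx": 0.1,"dy": 0.1,"dz": -9,"ax": 0,"ay": 0,"az": 0,"claw": 1},{"dx": 0.1,"dy": 0.1,"dz": -9,"ax": 0,"ay": 0,"az": 0,"claw": 1},{"dx": 0.1,"dy": 0.1,"dz": -9,"ax": 0,"ay": 0,"az": 0,"claw": 1}]}}

```text
clock: 2.03
eef_pos: [590.8, 181.1, 33.4]
tool_rot: [-1.568, 0.001, -1.6]
force: [-0.5, -0.3, -0.2]
width: 38.8
```

{"api": "servo_tool", "payload": {"increments": [{"dx": 0,"dy": 0,"dz": 0,"ax": 0,"ay": 0,"az": 0,"claw": 1},{"dx": 0,"dy": 0,"dz": 0,"ax": 0,"ay": 0,"az": 0,"claw": 1},{"dx": 0,"dy": 0,"dz": 0,"ax": 0,"ay": 0,"az": 0,"claw": 1}]}}

```text
clock: 2.28
eef_pos: [590.3, 180.9, 33.5]
tool_rot: [-1.569, 0.002, -1.601]
force: [-1.8, 0.4, 7.6]
width: 27.8
```

{"api": "servo_tool", "payload": {"increments": [{"dx": 0,"dy": -0.6,"dz": 0,"ax": 0,"ay": 0,"az": 0,"claw": 1},{"dx": -0.05,"dy": -1.5,"dz": 0,"ax": 0,"ay": 0,"az": 0,"claw": 1},{"dx": -0.1,"dy": -3,"dz": 0,"ax": 0,"ay": 0,"az": 0,"claw": 1},{"dx": -0.17,"dy": -4.5,"dz": 0,"ax": 0,"ay": 0,"az": 0,"claw": 1},{"dx": -0.22,"dy": -6,"dz": 0,"ax": 0,"ay": 0,"az": 0,"claw": 1},{"dx": -0.28,"dy": -7.5,"dz": 0,"ax": 0,"ay": 0,"az": 0,"claw": 1},{"dx": -0.33,"dy": -9,"dz": 0,"ax": 0,"ay": 0,"az": 0,"claw": 1},{"dx": -0.37,"dy": -10,"dz": 0,"ax": 0,"ay": 0,"az": 0,"claw": 1}]}}

```text
clock: 2.95
eef_pos: [587.6, 79.6, 33.4]
tool_rot: [-1.567, 0.001, -1.602]
force: [1.2, 2.4, 6.2]
width: 28.1
```

Run:
```python
from h import *
T=get_image('top')
save(T,'t2',(80,100,280,230),4)
st=read_state();print(st['eef_pos'],st['width'],st['force'])
```

```text
[587.49348696  76.52247474  33.46439392] 27.81765135049577 [ 0.51747053 -2.12453338  6.06388548]
```

View pics/t2.png

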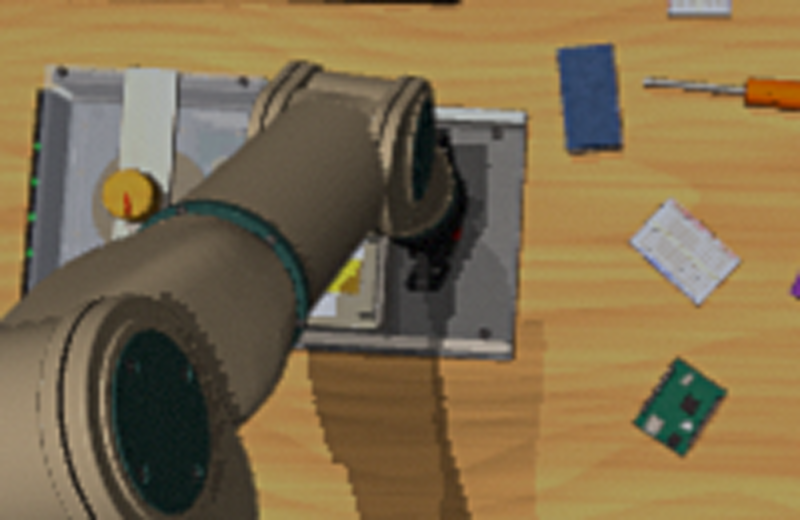

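The tray has moved with the knob; the plate is at about x=385 in this crop. I'll keep pulling.

{"api": "servo_tool", "payload": {"increments": [{"dx": -0.05,"dy": -1.5,"dz": 0,"ax": 0,"ay": 0,"az": 0,"claw": 1},{"dx": -0.1,"dy": -3,"dz": 0,"ax": 0,"ay": 0,"az": 0,"claw": 1},{"dx": -0.17,"dy": -4.5,"dz": 0,"ax": 0,"ay": 0,"az": 0,"claw": 1},{"dx": -0.22,"dy": -6,"dz": 0,"ax": 0,"ay": 0,"az": 0,"claw": 1},{"dx": -0.28,"dy": -7.5,"dz": 0,"ax": 0,"ay": 0,"az": 0,"claw": 1},{"dx": -0.33,"dy": -9,"dz": 0,"ax": 0,"ay": 0,"az": 0,"claw": 1},{"dx": -0.37,"dy": -10,"dz": 0,"ax": 0,"ay": 0,"az": 0,"claw": 1},{"dx": -0.39,"dy": -10.6,"dz": 0,"ax": 0,"ay": 0,"az": 0,"claw": 1}]}}

```text
clock: 3.67
eef_pos: [584.9, -19.2, 33.4]
tool_rot: [-1.566, 0.009, -1.599]
force: [4.1, 23.5, 8.1]
width: 27.7
```

{"api": "servo_tool", "payload": {"increments": [{"dx": 0,"dy": 0,"dz": 0,"ax": 0,"ay": 0,"az": 0,"claw": 1},{"dx": 0,"dy": 0,"dz": 0,"ax": 0,"ay": 0,"az": 0,"claw": 1},{"dx": 0,"dy": 0,"dz": 0,"ax": 0,"ay": 0,"az": 0,"claw": 1}]}}

```text
clock: 3.92
eef_pos: [585.0, -19.1, 33.4]
tool_rot: [-1.565, 0.008, -1.597]
force: [3.4, 12.3, 8.5]
width: 27.6
```

{"api": "servo_tool", "payload": {"increments": [{"dx": 0,"dy": 0.3,"dz": 0,"ax": 0,"ay": 0,"az": 0,"claw": -1},{"dx": 0,"dy": 0.3,"dz": 0,"ax": 0,"ay": 0,"az": 0,"claw": -1},{"dx": 0,"dy": 0.3,"dz": 0,"ax": 0,"ay": 0,"az": 0,"claw": -1},{"dx": 0,"dy": 0.3,"dz": 0,"ax": 0,"ay": 0,"az": 0,"claw": -1},{"dx": 0,"dy": 0.3,"dz": 4,"ax": 0,"ay": 0,"az": 0,"claw": -1},{"dx": 0,"dy": 0.3,"dz": 8,"ax": 0,"ay": 0,"az": 0,"claw": -1},{"dx": 0,"dy": 0.3,"dz": 12,"ax": 0,"ay": 0,"az": 0,"claw": -1},{"dx": 0,"dy": 0.3,"dz": 16,"ax": 0,"ay": 0,"az": 0,"claw": -1}]}}

```text
clock: 4.58
eef_pos: [581.0, -23.8, 192.7]
tool_rot: [-1.572, -0.001, -1.602]
force: [-0.1, 1.1, -0.3]
width: 85.7
```

{"api": "servo_tool", "payload": {"increments": [{"dx": -2,"dy": -3,"dz": 0,"ax": 0,"ay": 0,"az": 0,"claw": -1},{"dx": -5,"dy": -6,"dz": 0,"ax": 0,"ay": 0,"az": 0,"claw": -1},{"dx": -7,"dy": -9,"dz": 0,"ax": 0,"ay": 0,"az": 0,"claw": -1},{"dx": -10,"dy": -12,"dz": 0,"ax": 0,"ay": 0,"az": 0,"claw": -1},{"dx": -13,"dy": -15,"dz": 0,"ax": 0,"ay": 0,"az": 0,"claw": -1},{"dx": -15,"dy": -18,"dz": 0,"ax": 0,"ay": 0,"az": 0,"claw": -1},{"dx": -15,"dy": -20,"dz": 0,"ax": 0,"ay": 0,"az": 0,"claw": -1}]}}

```text
clock: 5.17
eef_pos: [425.4, -226.2, 191.4]
tool_rot: [-1.576, -0.0, -1.608]
force: [-0.8, 0.2, -0.2]
width: 85.7
```

Run:
```python
from h import *
import pickle
T=get_image('top');S=get_image('side')
pickle.dump((T,S),open('p3.pkl','wb'))
save(T,'t3',(80,100,300,230),3.6);save(S,'s3',(210,90,350,210),5)
st=read_state();print(st['eef_pos'],st['width'],st['force'],st['tool_rot'])
```

```text
[ 430.02657988 -227.75800147  191.80624278] 85.5462083602317 [0.21663097 0.27205338 0.06040301] [-1.57018397 -0.00303984 -1.60945527]
```

View pics/t3.png

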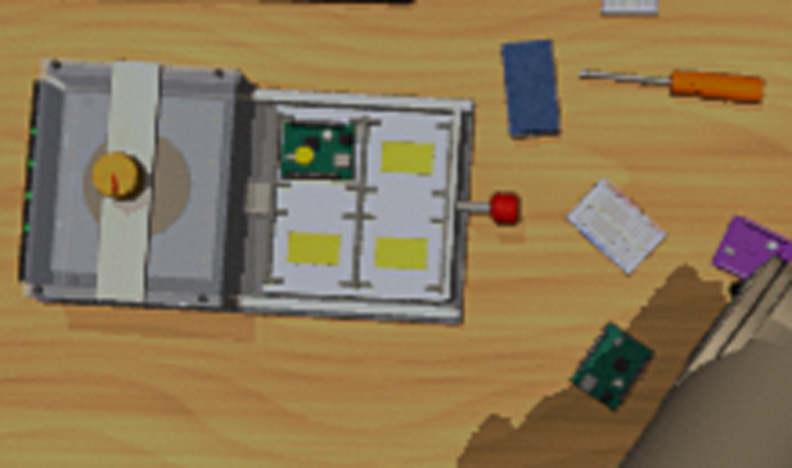

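View pics/s3.png

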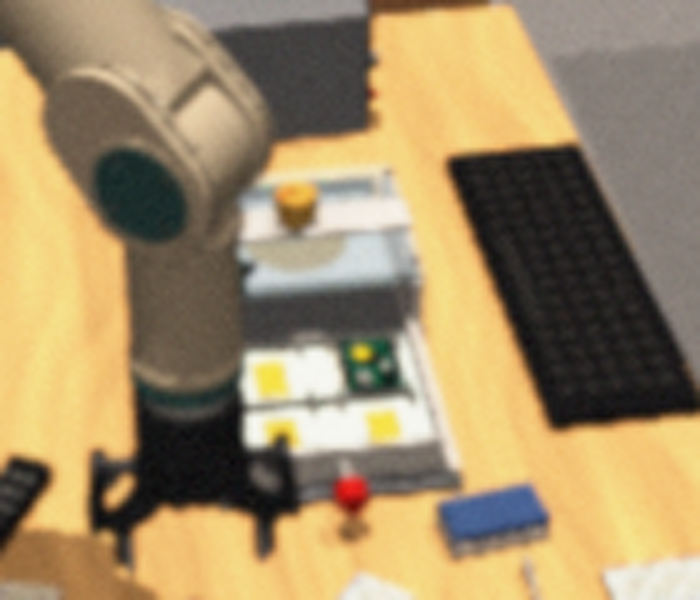

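Run:
```python
from h import *
import pickle
T,S=pickle.load(open('p3.pkl','rb'))
def yc(im,box,off=0):
    x0,y0,x1,y1=box; hsv=cv2.cvtColor(im['color'],cv2.COLOR_RGB2HSV)[y0:y1,x0:x1]
    m=((hsv[...,0]>22)&(hsv[...,0]<36)&(hsv[...,1]>110)&(hsv[...,2]>100)).astype(np.uint8)
    n,l,st,c=cv2.connectedComponentsWithStats(m)
    return [(st[i,4],c[i]+[x0,y0]) for i in range(1,n) if st[i,4]>8]
yt=yc(T,(145,125,210,185)); ys=yc(S,(255,150,310,185))
for a,p in yt: print('T',a,p.round(1),atz(T,p,30).round(1))
for a,p in ys: print('S',a,p.round(1),atz(S,p,30).round(1))
c=lambda x,y:(80+x/3.6,100+y/3.6)
P=np.array([atz(T,c(*p),45)[:2] for p in((283,120),(355,123),(353,180),(281,176))])
print(P.round(1).tolist(),P.mean(0),[np.linalg.norm(P[i]-P[(i+1)%4]).round(1) for i in range(4)])
print('knob',atz(T,c(505,208),45))
```

```text
T 117 [192.4 143.3] [633.9  78.1  30. ]
T 19 [164.  142.8] [633.  175.9  30. ]
T 115 [166.5 168.5] [544.  163.5  30. ]
T 117 [190.9 169.9] [541.7  79.8  30. ]
S 15 [298.7 152.6] [723.8 225.6  30. ]
S 14 [281.7 160.1] [632.4 183.3  30. ]
S 31 [263.7 165.5] [543.  158.9  30. ]
S 26 [286.3 175. ] [632.8  77.1  30. ]
S 18 [266.  175.6] [541.9  87.9  30. ]
[[662.2, 191.9], [661.2, 123.6], [606.7, 123.3], [608.6, 191.6]] [634.68248811 157.59864182] [np.float64(68.4), np.float64(54.5), np.float64(68.3), np.float64(53.6)]
knob [584.00911404 -21.17304821  45.        ]
```

{"api": "servo_tool", "payload": {"increments": [{"dx": 1.8,"dy": 3.4,"dz": 0,"ax": 0,"ay": 0,"az": 0,"claw": -0.7},{"dx": 3.6,"dy": 6.8,"dz": 0,"ax": 0,"ay": 0,"az": 0,"claw": -0.7},{"dx": 5.4,"dy": 10.2,"dz": 0,"ax": 0,"ay": 0,"az": 0,"claw": -0.7},{"dx": 7.2,"dy": 13.6,"dz": 0,"ax": 0,"ay": 0,"az": 0,"claw": -0.7},{"dx": 9,"dy": 17,"dz": 0,"ax": 0,"ay": 0,"az": 0,"claw": -0.7},{"dx": 10.8,"dy": 20.4,"dz": 0,"ax": 0,"ay": 0,"az": 0,"claw": -0.7},{"dx": 12.6,"dy": 23.8,"dz": 0,"ax": 0,"ay": 0,"az": 0,"claw": -0.7},{"dx": 14.4,"dy": 27.2,"dz": -1,"ax": 0,"ay": 0,"az": 0,"claw": -0.7}]}}

```text
clock: 5.93
eef_pos: [577.5, 52.1, 182.6]
tool_rot: [-1.568, 0.001, -1.6]
force: [0.5, -0.0, 0.8]
width: 72.6
```

{"api": "servo_tool", "payload": {"increments": [{"dx": 2,"dy": 3.8,"dz": -1,"ax": 0,"ay": 0,"az": 0,"claw": -0.7},{"dx": 4,"dy": 7.6,"dz": -3,"ax": 0,"ay": 0,"az": 0,"claw": -0.7},{"dx": 6,"dy": 11.4,"dz": -6,"ax": 0,"ay": 0,"az": 0,"claw": -0.7},{"dx": 6,"dy": 11.4,"dz": -8,"ax": 0,"ay": 0,"az": 0,"claw": -0.7},{"dx": 6,"dy": 11.4,"dz": -8,"ax": 0,"ay": 0,"az": 0,"claw": -0.7},{"dx": 6,"dy": 11.4,"dz": -8,"ax": 0,"ay": 0,"az": 0,"claw": -0.7}]}}

```text
clock: 6.43
eef_pos: [633.8, 164.8, 98.7]
tool_rot: [-1.576, -0.001, -1.598]
force: [-0.8, -0.4, 0.5]
width: 72.5
```

Run:
```python
from h import *
T=get_image('top');S=get_image('side')
save(T,'t4',(80,100,220,200),5.5);save(S,'s4',(230,110,330,200),6)
st=read_state();print(st['eef_pos'],st['width'],st['tool_rot'],proj(S,st['eef_pos']),proj(T,st['eef_pos']))
```

```text
[636.07074125 162.01049182 101.97141449] 72.23363206681188 [-1.57017982e+00 -1.21067542e-03 -1.60203599e+00] [[283.82461341 150.69198118]] [[162.96964238 137.67244205]]
```

View pics/s4.png

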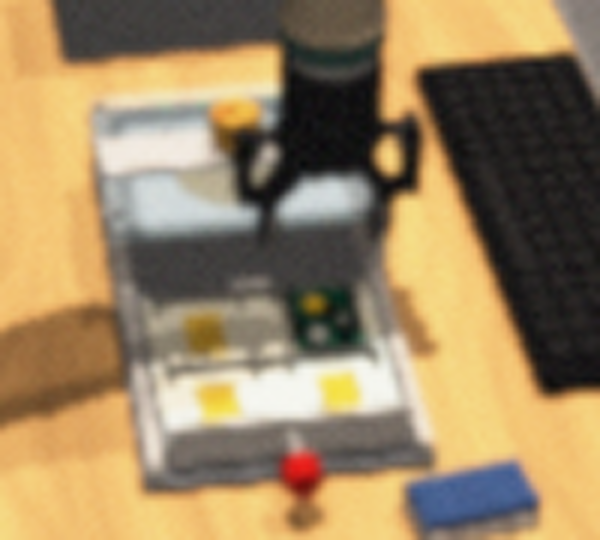

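{"api": "servo_tool", "payload": {"increments": [{"dx": -0.1,"dy": -0.3,"dz": -2.5,"ax": 0,"ay": 0,"az": 0,"claw": -0.7},{"dx": -0.1,"dy": -0.3,"dz": -5,"ax": 0,"ay": 0,"az": 0,"claw": -0.7},{"dx": -0.1,"dy": -0.3,"dz": -7,"ax": 0,"ay": 0,"az": 0,"claw": -0.7},{"dx": -0.1,"dy": -0.3,"dz": -7,"ax": 0,"ay": 0,"az": 0,"claw": -0.7},{"dx": -0.1,"dy": -0.3,"dz": -7,"ax": 0,"ay": 0,"az": 0,"claw": 0.3},{"dx": -0.1,"dy": -0.3,"dz": -7,"ax": 0,"ay": 0,"az": 0,"claw": 0.3},{"dx": -0.1,"dy": -0.3,"dz": -7,"ax": 0,"ay": 0,"az": 0,"claw": 0.3},{"dx": -0.1,"dy": -0.3,"dz": -7,"ax": 0,"ay": 0,"az": 0,"claw": 0.3}]}}

```text
clock: 7.2
eef_pos: [636.8, 160.0, 34.0]
tool_rot: [-1.567, 0.001, -1.601]
force: [-0.8, -2.1, 7.2]
width: 52.3
```

{"api": "servo_tool", "payload": {"increments": [{"dx": 0,"dy": 0,"dz": 0,"ax": 0,"ay": 0,"az": 0,"claw": 0.5},{"dx": 0,"dy": 0,"dz": 0,"ax": 0,"ay": 0,"az": 0,"claw": 0.5},{"dx": 0,"dy": 0,"dz": 2,"ax": 0,"ay": 0,"az": 0,"claw": 0.5},{"dx": 0,"dy": 0,"dz": 5,"ax": 0,"ay": 0,"az": 0,"claw": 0.5},{"dx": 0,"dy": 0,"dz": 8,"ax": 0,"ay": 0,"az": 0,"claw": 0.5},{"dx": 0,"dy": 0,"dz": 11,"ax": 0,"ay": 0,"az": 0,"claw": 0.5},{"dx": 0,"dy": 0,"dz": 12,"ax": 0,"ay": 0,"az": 0,"claw": 0.5}]}}

```text
clock: 7.78
eef_pos: [637.9, 160.7, 157.0]
tool_rot: [-1.562, 0.002, -1.601]
force: [1.5, 0.2, 1.0]
width: 52.6
```

{"api": "servo_tool", "payload": {"increments": [{"dx": -0.7,"dy": -3.8,"dz": 0,"ax": 0,"ay": 0,"az": 0,"claw": 0.5},{"dx": -1.4,"dy": -7.6,"dz": 0,"ax": 0,"ay": 0,"az": 0,"claw": 0.5},{"dx": -2.1,"dy": -11.4,"dz": 0,"ax": 0,"ay": 0,"az": 0,"claw": 0.5},{"dx": -2.8,"dy": -15.2,"dz": 0,"ax": 0,"ay": 0,"az": 0,"claw": 0.5},{"dx": -3.5,"dy": -19,"dz": 0,"ax": 0,"ay": 0,"az": 0,"claw": 0.5},{"dx": -4.2,"dy": -22.8,"dz": 0,"ax": 0,"ay": 0,"az": 0,"claw": 0.5},{"dx": -4.9,"dy": -26.6,"dz": 0,"ax": 0,"ay": 0,"az": 0,"claw": 0.5},{"dx": -5.6,"dy": -30.4,"dz": 0,"ax": 0,"ay": 0,"az": 0,"claw": 0.5}]}}

```text
clock: 8.45
eef_pos: [578.3, -145.3, 151.5]
tool_rot: [-1.57, 0.0, -1.601]
force: [-0.0, 0.4, -1.1]
width: 52.0
```

{"api": "servo_tool", "payload": {"increments": [{"dx": -0.7,"dy": -3.8,"dz": 0,"ax": 0,"ay": 0,"az": -0.03,"claw": 0.5},{"dx": -1.4,"dy": -7.6,"dz": 0,"ax": 0,"ay": 0,"az": -0.06,"claw": 0.5},{"dx": -2.1,"dy": -11.4,"dz": 0,"ax": 0,"ay": 0,"az": -0.06,"claw": 0.5},{"dx": -2.8,"dy": -15.2,"dz": 0,"ax": 0,"ay": 0,"az": -0.06,"claw": 0.5},{"dx": -3.5,"dy": -19,"dz": 0,"ax": 0,"ay": 0,"az": -0.06,"claw": 0.5},{"dx": -4.2,"dy": -22.8,"dz": 0,"ax": 0,"ay": 0,"az": -0.06,"claw": 0.5},{"dx": -4.9,"dy": -26.6,"dz": 0,"ax": 0,"ay": 0,"az": -0.06,"claw": 0.5},{"dx": -5.2,"dy": -29.4,"dz": -1,"ax": 0,"ay": 0,"az": -0.06,"claw": 0.5}]}}

```text
clock: 9.12
eef_pos: [525.5, -443.3, 143.4]
tool_rot: [-1.568, -0.005, -1.664]
force: [0.6, -0.1, 0.5]
width: 52.1
```

Run:
```python
from h import *
T=get_image('top');S=get_image('side')
save(T,'t5',(230,130,390,230),5);save(S,'s5',(200,200,380,350),4)
st=read_state();print(st['eef_pos'],st['width'],st['tool_rot'],proj(S,st['eef_pos']),proj(T,st['eef_pos']))
```

```text
[ 522.31824988 -444.96726128  140.22561774] 51.92353465036119 [-1.57332492 -0.00483492 -1.66946668] [[286.06144697 257.21708198]] [[352.27939049 176.4202531 ]]
```

View pics/t5.png

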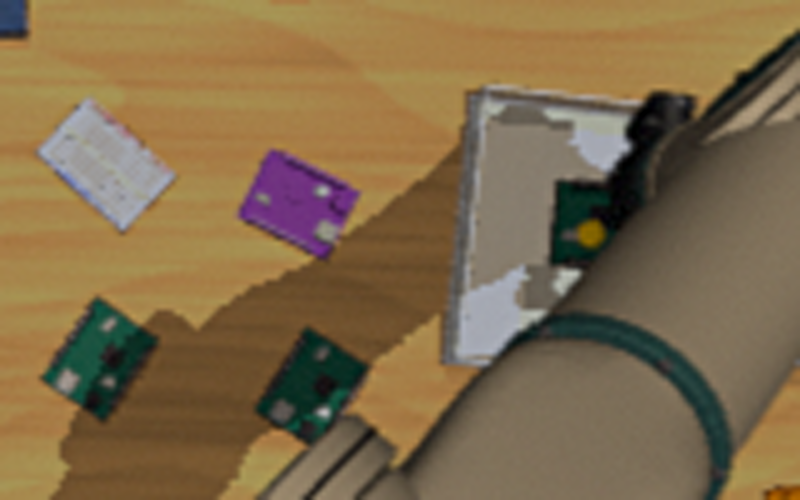

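View pics/s5.png

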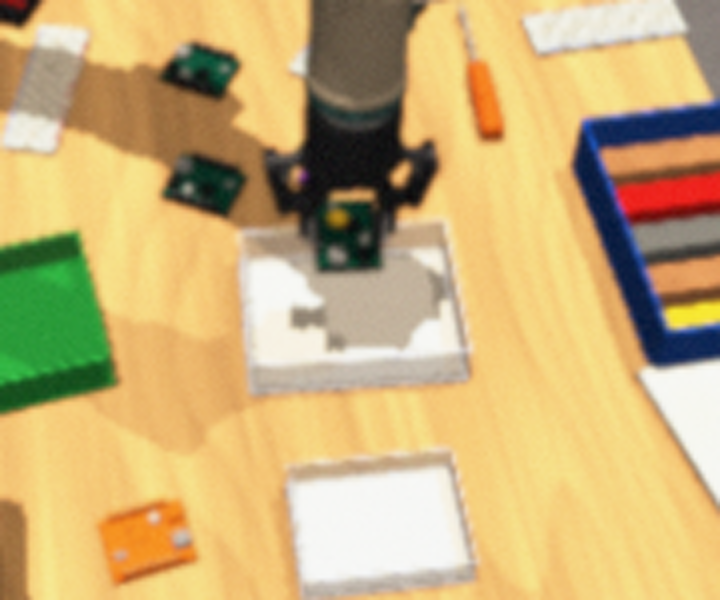

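{"api": "servo_tool", "payload": {"increments": [{"dx": 0.8,"dy": 0.7,"dz": -2,"ax": 0,"ay": 0,"az": 0,"claw": 0.5},{"dx": 0.8,"dy": 0.7,"dz": -5,"ax": 0,"ay": 0,"az": 0,"claw": 0.5},{"dx": 0.8,"dy": 0.7,"dz": -8,"ax": 0,"ay": 0,"az": 0,"claw": 0.5},{"dx": 0.8,"dy": 0.7,"dz": -11,"ax": 0,"ay": 0,"az": 0,"claw": 0.5},{"dx": 0.8,"dy": 0.7,"dz": -12.7,"ax": 0,"ay": 0,"az": 0,"claw": 0.5},{"dx": 0.8,"dy": 0.7,"dz": -12.7,"ax": 0,"ay": 0,"az": 0,"claw": 0.5},{"dx": 0.8,"dy": 0.7,"dz": -12.7,"ax": 0,"ay": 0,"az": 0,"claw": -0.8},{"dx": 0.8,"dy": 0.7,"dz": -12.7,"ax": 0,"ay": 0,"az": 0,"claw": -0.8}]}}

```text
clock: 9.88
eef_pos: [535.8, -430.9, 15.8]
tool_rot: [-1.569, -0.001, -1.66]
force: [0.4, -0.7, 0.2]
width: 74.4
```

{"api": "servo_tool", "payload": {"increments": [{"dx": 0,"dy": 0,"dz": 0,"ax": 0,"ay": 0,"az": 0,"claw": -0.8},{"dx": 0,"dy": 0,"dz": 0,"ax": 0,"ay": 0,"az": 0,"claw": -0.8},{"dx": 0,"dy": 0,"dz": 4,"ax": 0,"ay": 0,"az": 0,"claw": -0.8},{"dx": 0,"dy": 0,"dz": 8,"ax": 0,"ay": 0,"az": 0,"claw": -0.8},{"dx": 0,"dy": 0,"dz": 12,"ax": 0,"ay": 0,"az": 0,"claw": -0.8},{"dx": 0,"dy": 0,"dz": 15,"ax": 0,"ay": 0,"az": 0,"claw": -0.8}]}}

```text
clock: 10.38
eef_pos: [535.8, -431.7, 169.0]
tool_rot: [-1.567, -0.003, -1.661]
force: [1.2, -1.0, 0.2]
width: 77.2
```

Run:
```python
from h import *
T=get_image('top');S=get_image('side')
save(S,'s6',(200,200,380,350),4)
st=read_state();print(st['eef_pos'],st['width'],st['tool_rot'],st['qpos'].round(2))
```

```text
[ 538.15061725 -433.84145308  172.37258771] 77.06242031206999 [-1.55936755 -0.00743872 -1.66104464] [ 0.51  0.75  0.23  1.47 -0.19  0.93  0.7 ]
```

View pics/s6.png

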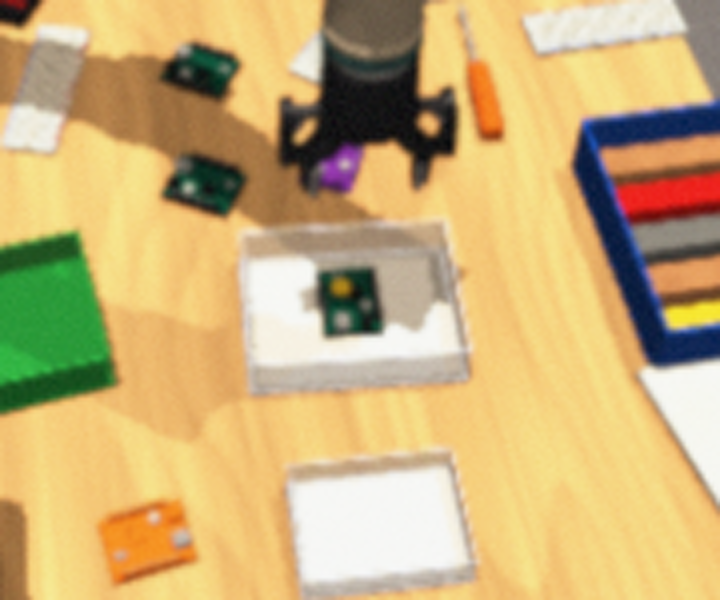

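Run:
```python
from h import *
import pickle
T=pickle.load(open('top0.pkl','rb')); S=pickle.load(open('side0.pkl','rb'))
print(tri(T,(249.9,200.9),S,(251,216.6)),tri(T,(292.6,207),S,(251.3,245.3)))
save(S,'c7',(235,200,285,260),12)
for n,bx in (('b0',(232,183,270,220)),('b1',(275,190,312,227))):
    c=T['color'][bx[1]:bx[3],bx[0]:bx[2]].astype(int)
    m=((c[...,0]-c[...,2]<25)).astype(np.uint8)
    n_,l,st,ce=cv2.connectedComponentsWithStats(m); i=1+np.argmax(st[1:,4])
    cnt,_=cv2.findContours((l==i).astype(np.uint8),cv2.RETR_EXTERNAL,cv2.CHAIN_APPROX_NONE)
    r=cv2.minAreaRect(cnt[0]); b=cv2.boxPoints(r)+[bx[0],bx[1]]
    P=np.array([atz(T,p,14)[:2] for p in b]); print(n,P.mean(0),[np.linalg.norm(P[i]-P[(i+1)%4]).round(1) for i in range(4)],[np.degrees(np.arctan2(*(P[(i+1)%4]-P[i])[::-1])).round(1) for i in range(4)])
```

```text
(array([ 442.91913988, -125.63731039,    6.02989485]), np.float64(2.560035326917146)) (array([ 424.87706287, -274.54320037,    7.44856968]), np.float64(0.7990188115707355))
b0 [ 439.69211324 -124.56818223] [np.float64(67.2), np.float64(50.9), np.float64(67.1), np.float64(50.8)] [np.float64(-32.0), np.float64(-122.2), np.float64(147.9), np.float64(57.9)]
b1 [ 423.2288282  -272.01518269] [np.float64(67.6), np.float64(52.4), np.float64(67.5), np.float64(52.3)] [np.float64(-31.1), np.float64(-121.0), np.float64(148.8), np.float64(59.1)]
```

View pics/c7.png

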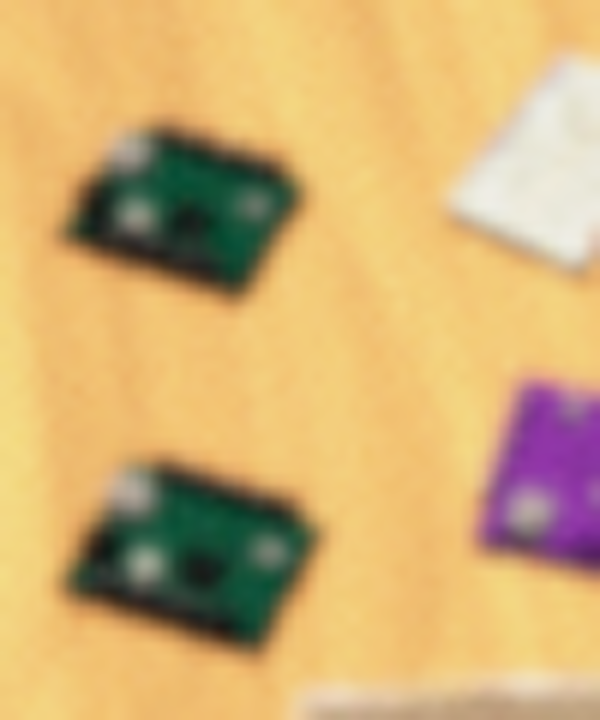

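{"api": "servo_tool", "payload": {"increments": [{"dx": -1.5,"dy": 2,"dz": 0,"ax": 0,"ay": 0,"az": 0.12,"claw": -0.8},{"dx": -3,"dy": 4,"dz": 0,"ax": 0,"ay": 0,"az": 0.24,"claw": -0.8},{"dx": -4.5,"dy": 6,"dz": -1,"ax": 0,"ay": 0,"az": 0.36,"claw": -0.8},{"dx": -6,"dy": 8,"dz": -2,"ax": 0,"ay": 0,"az": 0.48,"claw": -0.8},{"dx": -7.5,"dy": 10,"dz": -3,"ax": 0,"ay": 0,"az": 0.6,"claw": -0.8},{"dx": -9,"dy": 12,"dz": -4,"ax": 0,"ay": 0,"az": 0.72,"claw": -0.8},{"dx": -10.5,"dy": 14,"dz": -5,"ax": 0,"ay": 0,"az": 0.84,"claw": -0.8},{"dx": -11.5,"dy": 16,"dz": -6,"ax": 0,"ay": 0,"az": 0.96,"claw": -0.8}]}}

```text
clock: 11.15
eef_pos: [418.1, -269.8, 104.5]
tool_rot: [-1.571, 0.0, -0.696]
force: [-0.3, -0.3, -0.4]
width: 76.9
```

{"api": "servo_tool", "payload": {"increments": [{"dx": 0,"dy": 0,"dz": -1,"ax": 0,"ay": 0,"az": 0.1,"claw": -0.8},{"dx": 0,"dy": 0,"dz": -2,"ax": 0,"ay": 0,"az": 0.155,"claw": -0.8},{"dx": 0,"dy": 0,"dz": -3,"ax": 0,"ay": 0,"az": 0.155,"claw": -0.8},{"dx": 0,"dy": 0,"dz": -3,"ax": 0,"ay": 0,"az": 0.155,"claw": -0.8},{"dx": 0,"dy": 0,"dz": -3,"ax": 0,"ay": 0,"az": 0.155,"claw": -0.8}]}}

```text
clock: 11.57
eef_pos: [419.7, -270.8, 74.1]
tool_rot: [-1.571, 0.001, -0.548]
force: [0.0, -0.1, -0.8]
width: 77.2
```

Run:
```python
from h import *
S=get_image('side');T=get_image('top')
save(S,'s8',(220,180,320,280),6)
save(T,'t8',(230,170,330,240),6)
st=read_state();print(st['eef_pos'],st['width'],st['tool_rot'],st['qpos'].round(2),proj(S,st['eef_pos']))
```

```text
[ 420.22194297 -271.07101216   74.67709234] 76.91162130971463 [-1.57103579e+00 -7.74558360e-04 -5.47043698e-01] [ 0.57  0.67 -0.07  2.06  0.11  0.41  1.43] [[249.28701325 233.6070732 ]]
```

View pics/s8.png

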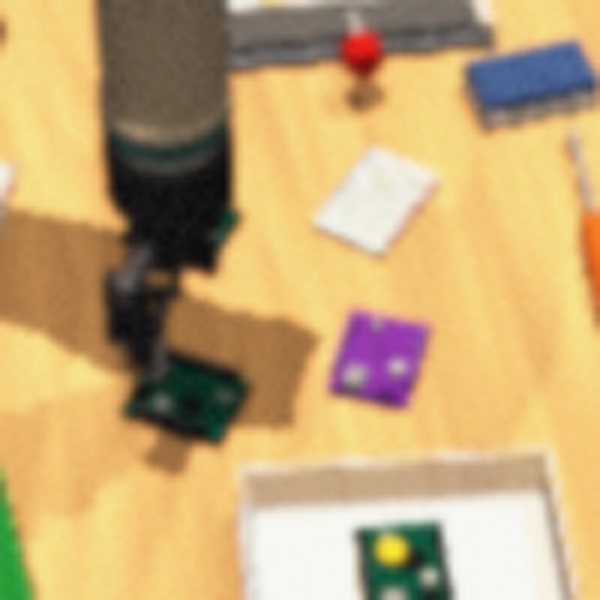

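View pics/t8.png

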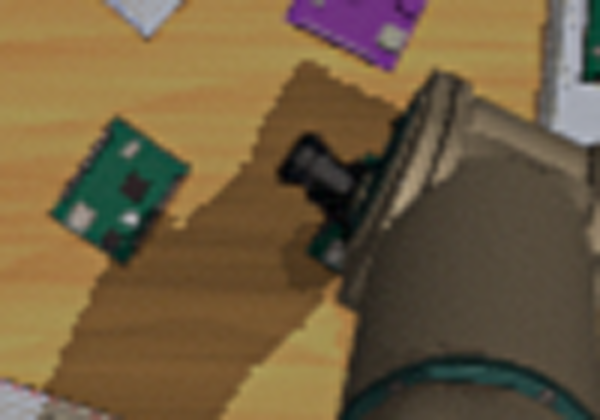

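{"api": "servo_tool", "payload": {"increments": [{"dx": 0.3,"dy": -0.2,"dz": -2.5,"ax": 0,"ay": 0,"az": 0,"claw": -0.8},{"dx": 0.3,"dy": -0.2,"dz": -5,"ax": 0,"ay": 0,"az": 0,"claw": -0.8},{"dx": 0.3,"dy": -0.2,"dz": -7.2,"ax": 0,"ay": 0,"az": 0,"claw": -0.8},{"dx": 0.3,"dy": -0.2,"dz": -7.2,"ax": 0,"ay": 0,"az": 0,"claw": -0.8},{"dx": 0.3,"dy": -0.2,"dz": -7.2,"ax": 0,"ay": 0,"az": 0,"claw": 0.5},{"dx": 0.3,"dy": -0.2,"dz": -7.2,"ax": 0,"ay": 0,"az": 0,"claw": 0.5},{"dx": 0.3,"dy": -0.2,"dz": -7.2,"ax": 0,"ay": 0,"az": 0,"claw": 0.5},{"dx": 0.3,"dy": -0.2,"dz": -7.2,"ax": 0,"ay": 0,"az": 0,"claw": 0.5}]}}

```text
clock: 12.33
eef_pos: [423.9, -273.3, 3.9]
tool_rot: [-1.571, -0.003, -0.546]
force: [-0.3, 0.9, 4.5]
width: 52.1
```

{"api": "servo_tool", "payload": {"increments": [{"dx": 0,"dy": 0,"dz": 0,"ax": 0,"ay": 0,"az": 0,"claw": 0.5},{"dx": 0,"dy": 0,"dz": 0,"ax": 0,"ay": 0,"az": 0,"claw": 0.5},{"dx": 0,"dy": 0,"dz": 3,"ax": 0,"ay": 0,"az": 0,"claw": 0.5},{"dx": 0,"dy": 0,"dz": 6,"ax": 0,"ay": 0,"az": 0,"claw": 0.5},{"dx": 0,"dy": 0,"dz": 9,"ax": 0,"ay": 0,"az": 0,"claw": 0.5},{"dx": 0,"dy": 0,"dz": 12,"ax": 0,"ay": 0,"az": 0,"claw": 0.5},{"dx": 0,"dy": 0,"dz": 12,"ax": 0,"ay": 0,"az": 0,"claw": 0.5},{"dx": 0,"dy": 0,"dz": 12,"ax": 0,"ay": 0,"az": 0,"claw": 0.5}]}}

```text
clock: 13.0
eef_pos: [424.1, -273.5, 124.5]
tool_rot: [-1.571, -0.005, -0.546]
force: [0.1, 0.7, -1.3]
width: 51.8
```

Run:
```python
from h import *
S=get_image('side');T=get_image('top')
save(S,'s9',(220,170,320,270),6)
st=read_state();print(st['eef_pos'],st['width'],st['tool_rot'],st['qpos'].round(2),proj(S,st['eef_pos']))
```

```text
[ 422.42804868 -272.51328533  122.15276917] 51.925658104188116 [-1.57087950e+00  4.57120784e-04 -5.45950183e-01] [ 0.58  0.59 -0.1   2.02  0.1   0.53  1.44] [[249.4982867  225.48682934]]
```

View pics/s9.png

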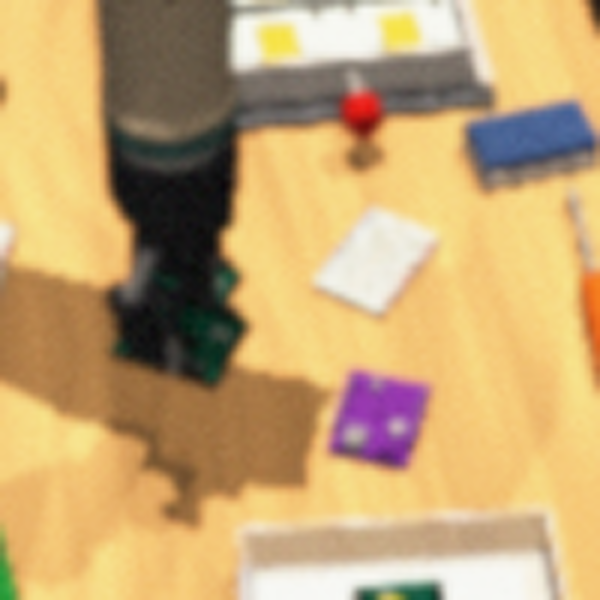

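{"api": "servo_tool", "payload": {"increments": [{"dx": 2,"dy": 3.3,"dz": 0,"ax": 0,"ay": 0,"az": -0.11,"claw": 0.5},{"dx": 4,"dy": 6.6,"dz": 0,"ax": 0,"ay": 0,"az": -0.22,"claw": 0.5},{"dx": 6,"dy": 9.9,"dz": 0,"ax": 0,"ay": 0,"az": -0.33,"claw": 0.5},{"dx": 8,"dy": 13.2,"dz": 0,"ax": 0,"ay": 0,"az": -0.44,"claw": 0.5},{"dx": 10,"dy": 16.5,"dz": 0,"ax": 0,"ay": 0,"az": -0.55,"claw": 0.5},{"dx": 12,"dy": 19.8,"dz": 0,"ax": 0,"ay": 0,"az": -0.66,"claw": 0.5},{"dx": 14,"dy": 23.1,"dz": 0,"ax": 0,"ay": 0,"az": -0.77,"claw": 0.5},{"dx": 16,"dy": 26.4,"dz": 0,"ax": 0,"ay": 0,"az": -0.88,"claw": 0.5}]}}

```text
clock: 13.77
eef_pos: [582.4, -6.8, 120.5]
tool_rot: [-1.574, -0.0, -1.431]
force: [1.2, -1.3, -1.0]
width: 52.1
```

{"api": "servo_tool", "payload": {"increments": [{"dx": 2,"dy": 3.3,"dz": 0,"ax": 0,"ay": 0,"az": -0.1,"claw": 0.5},{"dx": 4,"dy": 6.6,"dz": -1,"ax": 0,"ay": 0,"az": -0.171,"claw": 0.5},{"dx": 5.1,"dy": 8.7,"dz": -3,"ax": 0,"ay": 0,"az": -0.171,"claw": 0.5},{"dx": 5.1,"dy": 8.7,"dz": -5,"ax": 0,"ay": 0,"az": -0.171,"claw": 0.5},{"dx": 5.1,"dy": 8.7,"dz": -5,"ax": 0,"ay": 0,"az": -0.171,"claw": 0.5},{"dx": 5.1,"dy": 8.7,"dz": -5,"ax": 0,"ay": 0,"az": -0.171,"claw": 0.5}]}}

```text
clock: 14.27
eef_pos: [631.5, 77.4, 69.8]
tool_rot: [-1.577, -0.002, -1.597]
force: [0.2, -0.7, -0.2]
width: 52.3
```

Run:
```python
from h import *
S=get_image('side');T=get_image('top')
save(S,'s10',(240,110,320,200),6.5)
save(T,'t10',(140,110,220,190),7)
st=read_state();print(st['eef_pos'],st['width'],st['tool_rot'],st['qpos'].round(2),proj(S,st['eef_pos']))
```

```text
[633.66194175  76.28960753  72.41768249] 52.42062923508457 [-1.57129238e+00 -1.56869600e-03 -1.59899308e+00] [-0.32  0.82  0.26  1.68 -0.3   0.68  0.07] [[286.86926507 167.87549317]]
```

View pics/s10.png

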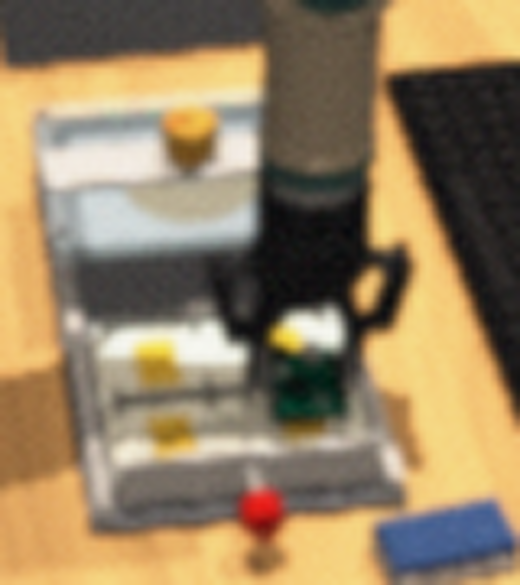

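View pics/t10.png

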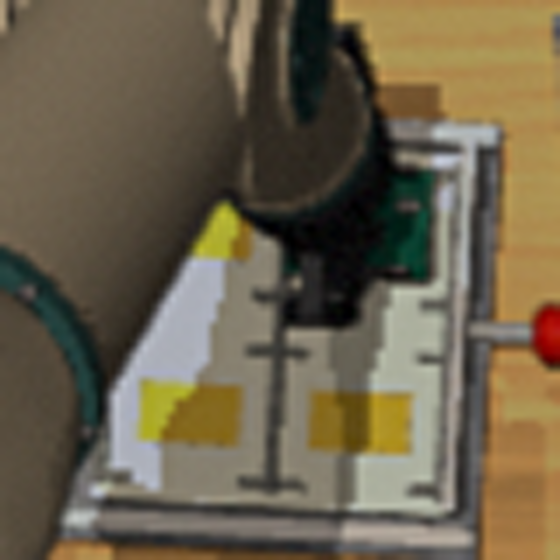

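Run:
```python
from h import *
T=get_image('top')
c=lambda x,y:(140+x/7,110+y/7)
for p in((437,172),(430,281)): print('board front corner', atz(T,c(*p),83).round(1))
print('rib front inner/outer z37',atz(T,c(450,250),37).round(1),atz(T,c(464,250),37).round(1),'mid rib',atz(T,c(278,390),37).round(1))
```

```text
board front corner [653.8  36.8  83. ]
board front corner [601.9  38.2  83. ]
rib front inner/outer z37 [625.3  35.7  37. ] [625.5  28.9  37. ] mid rib [554.1 117.2  37. ]
```

Run:
```python
from h import *
import pickle
T=get_image('top')
save(T,'t11',(180,125,215,165),14)
T3=pickle.load(open('p3.pkl','rb'))[0]
save(T3,'t3z',(150,125,220,185),10)
```

```text
(no output)
```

View pics/t11.png

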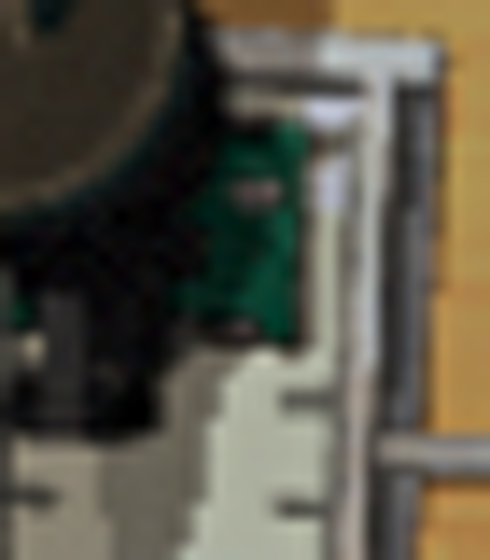

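View pics/t3z.png

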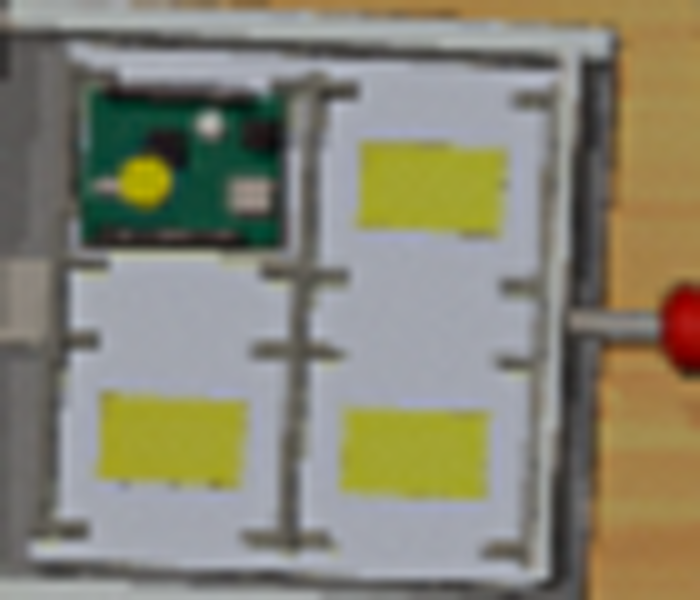

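```bash
cat >> h.py <<'E'
def ov(im,boxes,name,crop,sc):
    x0,y0,x1,y1=crop
    c=cv2.resize(im['color'][y0:y1,x0:x1,::-1],None,fx=sc,fy=sc,interpolation=cv2.INTER_CUBIC).copy()
    for ctr,yaw,(l,w),zs,col in boxes:
        for z in zs:
            P=[]
            for a,b in((1,1),(1,-1),(-1,-1),(-1,1)):
                P.append([ctr[0]+np.cos(yaw)*a*l/2-np.sin(yaw)*b*w/2,ctr[1]+np.sin(yaw)*a*l/2+np.cos(yaw)*b*w/2,z])
            q=((proj(im,np.array(P))-[x0,y0]+0.5)*sc-0.5)
            cv2.polylines(c,[np.int32(q.round())],True,col,1)
    cv2.imwrite('pics/'+name+'.png',c)
E
python3 - <<'E'
from h import *
S=get_image('side');T=get_image('top');st=read_state();p=st['eef_pos'];print(p)
B=[(p[:2],np.radians(88.5),(70,54),(p[2]-4,p[2]+11.5),(0,0,255)),((634,78),np.radians(88.4),(78,61),(30,37),(255,0,0)),((542,80),np.radians(88.4),(78,61),(30,37),(255,0,0)),((544,163.5),np.radians(88.4),(78,61),(30,37),(255,0,0))]
ov(T,B,'o1',(150,120,215,185),10); ov(S,B,'o2',(250,140,310,190),12)
E
```

```text
[634.49068599  77.26260559  73.55355663]
```

View pics/o1.png

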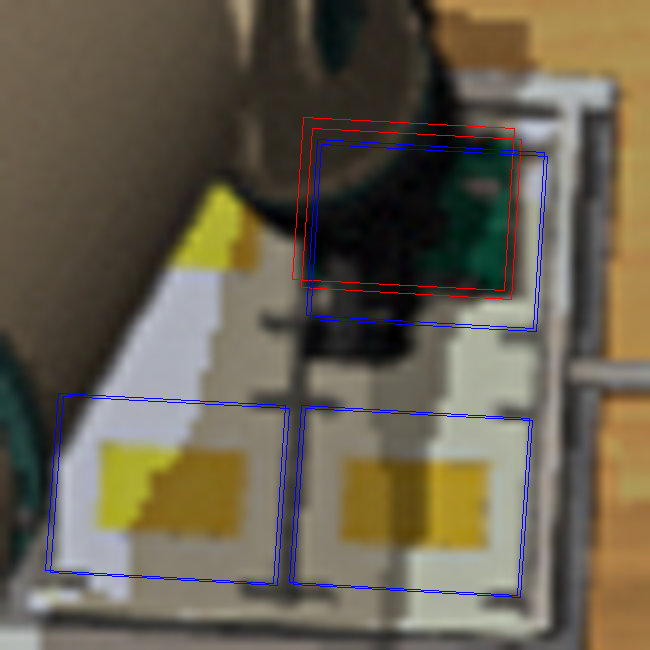

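View pics/o2.png

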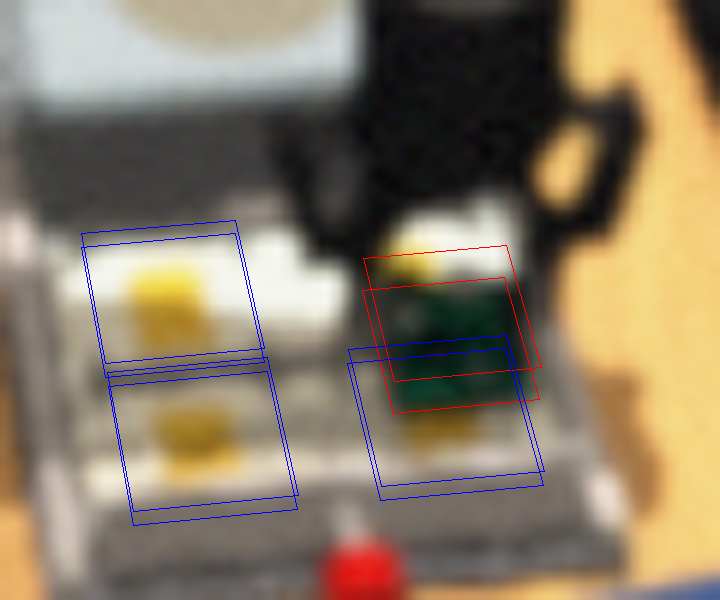

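{"api": "servo_tool", "payload": {"increments": [{"dx": 0.05,"dy": 0.15,"dz": -1.5,"ax": 0,"ay": 0,"az": 0,"claw": 0.5},{"dx": 0.05,"dy": 0.15,"dz": -2.5,"ax": 0,"ay": 0,"az": 0,"claw": 0.5},{"dx": 0.05,"dy": 0.15,"dz": -3.2,"ax": 0,"ay": 0,"az": 0,"claw": 0.5},{"dx": 0.05,"dy": 0.15,"dz": -3.6,"ax": 0,"ay": 0,"az": 0,"claw": 0.5},{"dx": 0.05,"dy": 0.15,"dz": -3.8,"ax": 0,"ay": 0,"az": 0,"claw": 0.5},{"dx": 0.05,"dy": 0.15,"dz": -3.8,"ax": 0,"ay": 0,"az": 0,"claw": 0.5},{"dx": 0.05,"dy": 0.15,"dz": -3.8,"ax": 0,"ay": 0,"az": 0,"claw": 0.5}]}}

```text
clock: 15.15
eef_pos: [634.7, 79.7, 34.6]
tool_rot: [-1.57, -0.0, -1.597]
force: [0.5, -0.1, 0.3]
width: 52.1
```

Run:
```python
from h import *
S=get_image('side');T=get_image('top');st=read_state();p=st['eef_pos'];print(p,st['force'],st['width'])
B=[((634,78),np.radians(88.4),(78,61),(30,37),(255,0,0))]
ov(T,B,'o3',(150,120,215,185),10); ov(S,B,'o4',(250,140,310,190),12)
```

```text
[634.70840809  79.79827827  34.56480461] [-0.29792397 -0.58865776 -1.20019592] 51.98447512752004
```

View pics/o3.png

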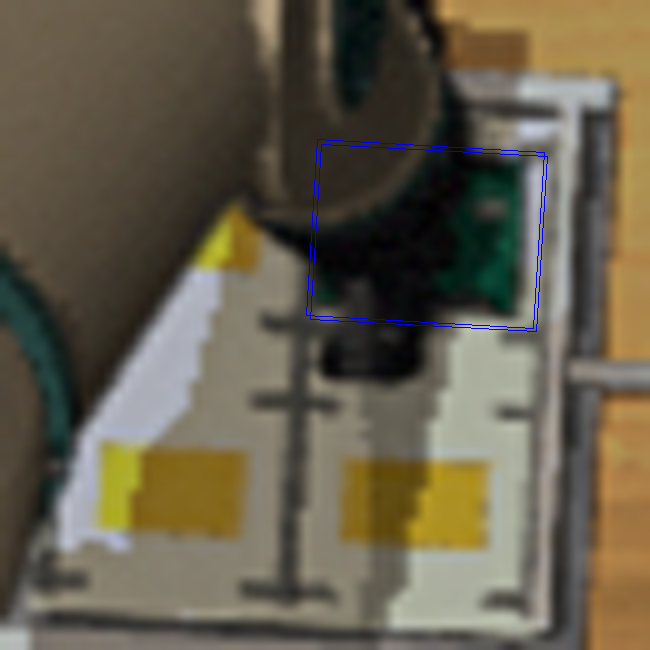

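View pics/o4.png

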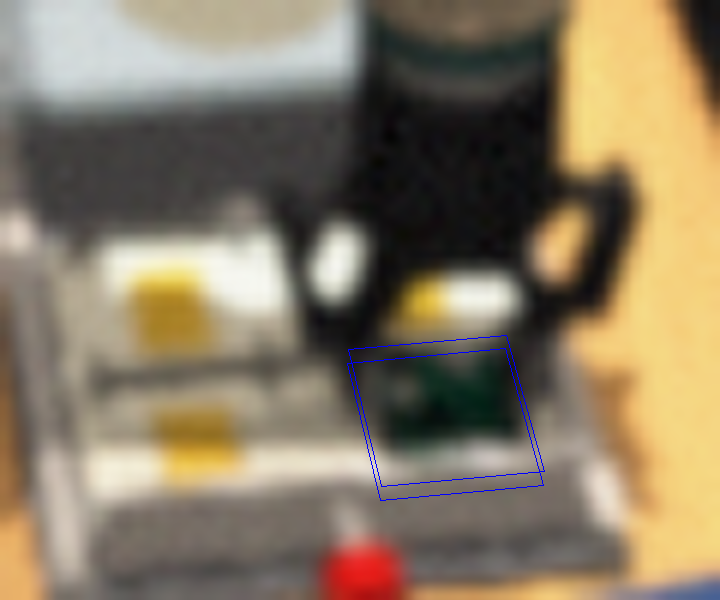

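{"api": "servo_tool", "payload": {"increments": [{"dx": 0,"dy": 0,"dz": 0,"ax": 0,"ay": 0,"az": 0,"claw": -0.65},{"dx": 0,"dy": 0,"dz": 0,"ax": 0,"ay": 0,"az": 0,"claw": -0.65},{"dx": 0,"dy": 0,"dz": 0,"ax": 0,"ay": 0,"az": 0,"claw": -0.65},{"dx": 0,"dy": 0,"dz": 0,"ax": 0,"ay": 0,"az": 0,"claw": -0.65},{"dx": 0,"dy": 0,"dz": 3,"ax": 0,"ay": 0,"az": 0,"claw": -0.65},{"dx": 0,"dy": 0,"dz": 6,"ax": 0,"ay": 0,"az": 0,"claw": -0.65},{"dx": 0,"dy": 0,"dz": 10,"ax": 0,"ay": 0,"az": 0,"claw": -0.65},{"dx": 0,"dy": 0,"dz": 14,"ax": 0,"ay": 0,"az": 0,"claw": -0.65}]}}

```text
clock: 15.92
eef_pos: [633.6, 79.7, 175.2]
tool_rot: [-1.573, -0.0, -1.597]
force: [1.0, -0.2, -0.0]
width: 70.7
```

{"api": "servo_tool", "payload": {"increments": [{"dx": -2.5,"dy": -2.6,"dz": 0,"ax": 0,"ay": 0,"az": 0.12,"claw": -0.8},{"dx": -5,"dy": -5.2,"dz": 0,"ax": 0,"ay": 0,"az": 0.24,"claw": -0.8},{"dx": -7.5,"dy": -7.8,"dz": 0,"ax": 0,"ay": 0,"az": 0.36,"claw": -0.8},{"dx": -10,"dy": -10.4,"dz": 0,"ax": 0,"ay": 0,"az": 0.48,"claw": -0.8},{"dx": -12.5,"dy": -13,"dz": 0,"ax": 0,"ay": 0,"az": 0.6,"claw": -0.8},{"dx": -15,"dy": -15.6,"dz": 0,"ax": 0,"ay": 0,"az": 0.72,"claw": -0.8},{"dx": -17.5,"dy": -18.2,"dz": 0,"ax": 0,"ay": 0,"az": 0.84,"claw": -0.8},{"dx": -19.4,"dy": -20.5,"dz": 0,"ax": 0,"ay": 0,"az": 0.96,"claw": -0.8}]}}

```text
clock: 16.58
eef_pos: [437.9, -126.7, 174.5]
tool_rot: [-1.572, 0.001, -0.632]
force: [-0.4, 0.5, -0.6]
width: 77.2
```

{"api": "servo_tool", "payload": {"increments": [{"dx": 0,"dy": 0,"dz": -2,"ax": 0,"ay": 0,"az": 0.077,"claw": -0.8},{"dx": 0,"dy": 0,"dz": -5,"ax": 0,"ay": 0,"az": 0.077,"claw": -0.8},{"dx": 0,"dy": 0,"dz": -8,"ax": 0,"ay": 0,"az": 0.077,"claw": -0.8},{"dx": 0,"dy": 0,"dz": -8,"ax": 0,"ay": 0,"az": 0.077,"claw": -0.8},{"dx": 0,"dy": 0,"dz": -8,"ax": 0,"ay": 0,"az": 0.077,"claw": -0.8}]}}

```text
clock: 17.0
eef_pos: [439.3, -125.0, 93.7]
tool_rot: [-1.572, 0.003, -0.56]
force: [0.8, -0.1, 0.0]
width: 76.6
```

Run:
```python
from h import *
S=get_image('side');T=get_image('top')
st=read_state();p=st['eef_pos'];print(p,st['width'],st['tool_rot'])
B=[((439.5,-125.2),np.radians(-32.1),(70,54),(0,15.5),(255,0,0))]
ov(S,B,'o5',(220,140,310,240),6.5)
ov(T,B+[((634,78),np.radians(88.4),(78,61),(30,37),(255,0,0))],'o6',(140,120,290,230),5)
```

```text
[ 441.27642143 -125.31041446   95.48379773] 77.12681898926381 [-1.57031104 -0.00163968 -0.55965435]
```

View pics/o5.png

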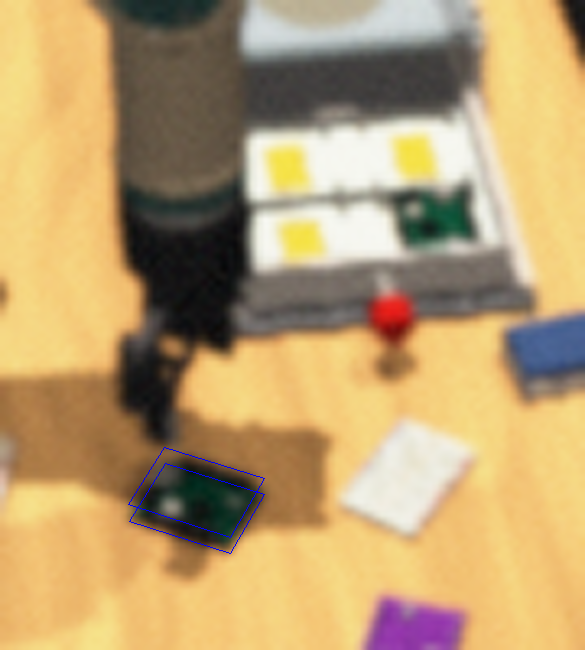

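View pics/o6.png

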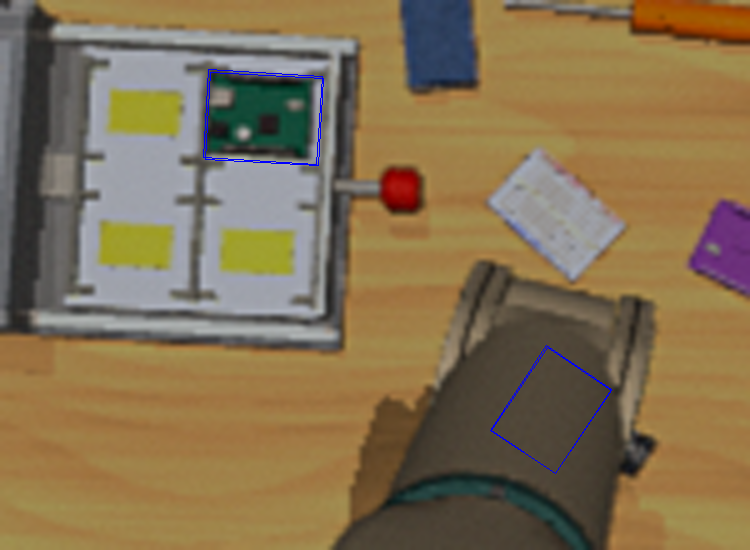

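{"api": "servo_tool", "payload": {"increments": [{"dx": 0,"dy": 0,"dz": -3.5,"ax": 0,"ay": 0,"az": 0,"claw": -0.8},{"dx": 0,"dy": 0,"dz": -7,"ax": 0,"ay": 0,"az": 0,"claw": -0.8},{"dx": 0,"dy": 0,"dz": -9.2,"ax": 0,"ay": 0,"az": 0,"claw": -0.8},{"dx": 0,"dy": 0,"dz": -9.2,"ax": 0,"ay": 0,"az": 0,"claw": -0.8},{"dx": 0,"dy": 0,"dz": -9.2,"ax": 0,"ay": 0,"az": 0,"claw": 0.5},{"dx": 0,"dy": 0,"dz": -9.2,"ax": 0,"ay": 0,"az": 0,"claw": 0.5},{"dx": 0,"dy": 0,"dz": -9.2,"ax": 0,"ay": 0,"az": 0,"claw": 0.5},{"dx": 0,"dy": 0,"dz": -9.2,"ax": 0,"ay": 0,"az": 0,"claw": 0.5}]}}

```text
clock: 17.77
eef_pos: [441.8, -125.9, 3.7]
tool_rot: [-1.571, -0.003, -0.56]
force: [-0.1, -0.8, -0.4]
width: 51.8
```

{"api": "servo_tool", "payload": {"increments": [{"dx": 0,"dy": 0,"dz": 0,"ax": 0,"ay": 0,"az": 0,"claw": 0.5},{"dx": 0,"dy": 0,"dz": 0,"ax": 0,"ay": 0,"az": 0,"claw": 0.5},{"dx": 0,"dy": 0,"dz": 3,"ax": 0,"ay": 0,"az": 0,"claw": 0.5},{"dx": 0,"dy": 0,"dz": 6,"ax": 0,"ay": 0,"az": 0,"claw": 0.5},{"dx": 0,"dy": 0,"dz": 9,"ax": 0,"ay": 0,"az": 0,"claw": 0.5},{"dx": 0,"dy": 0,"dz": 12,"ax": 0,"ay": 0,"az": 0,"claw": 0.5},{"dx": 0,"dy": 0,"dz": 12,"ax": 0,"ay": 0,"az": 0,"claw": 0.5},{"dx": 0,"dy": 0,"dz": 12,"ax": 0,"ay": 0,"az": 0,"claw": 0.5}]}}

```text
clock: 18.43
eef_pos: [441.6, -125.8, 124.1]
tool_rot: [-1.57, -0.004, -0.561]
force: [-0.7, -1.1, -1.0]
width: 52.4
```

{"api": "servo_tool", "payload": {"increments": [{"dx": 1.2,"dy": 2.5,"dz": 0,"ax": 0,"ay": 0,"az": -0.12,"claw": 0.5},{"dx": 2.4,"dy": 5,"dz": 0,"ax": 0,"ay": 0,"az": -0.24,"claw": 0.5},{"dx": 3.6,"dy": 7.5,"dz": 0,"ax": 0,"ay": 0,"az": -0.36,"claw": 0.5},{"dx": 4.8,"dy": 10,"dz": 0,"ax": 0,"ay": 0,"az": -0.48,"claw": 0.5},{"dx": 6,"dy": 12.5,"dz": 0,"ax": 0,"ay": 0,"az": -0.6,"claw": 0.5},{"dx": 7.2,"dy": 15,"dz": 0,"ax": 0,"ay": 0,"az": -0.72,"claw": 0.5},{"dx": 8.4,"dy": 17.5,"dz": 0,"ax": 0,"ay": 0,"az": -0.84,"claw": 0.5},{"dx": 10.1,"dy": 20.7,"dz": 0,"ax": 0,"ay": 0,"az": -0.95,"claw": 0.5}]}}

```text
clock: 19.1
eef_pos: [539.9, 81.0, 120.9]
tool_rot: [-1.575, -0.003, -1.517]
force: [0.1, -0.9, -0.9]
width: 52.3
```

{"api": "servo_tool", "payload": {"increments": [{"dx": 0,"dy": 0,"dz": -2,"ax": 0,"ay": 0,"az": -0.086,"claw": 0.5},{"dx": 0,"dy": 0,"dz": -5,"ax": 0,"ay": 0,"az": -0.086,"claw": 0.5},{"dx": 0,"dy": 0,"dz": -5,"ax": 0,"ay": 0,"az": -0.086,"claw": 0.5},{"dx": 0,"dy": 0,"dz": -5,"ax": 0,"ay": 0,"az": -0.086,"claw": 0.5},{"dx": 0,"dy": 0,"dz": -5,"ax": 0,"ay": 0,"az": -0.086,"claw": 0.5}]}}

```text
clock: 19.52
eef_pos: [541.2, 81.4, 72.4]
tool_rot: [-1.572, -0.001, -1.596]
force: [-0.5, 1.0, -0.7]
width: 52.1
```

Run:
```python
from h import *
S=get_image('side');T=get_image('top')
st=read_state();p=st['eef_pos'];print(p,st['width'],st['tool_rot'])
B=[(p[:2],np.radians(88.5),(70,54),(p[2]-4,p[2]+11.5),(0,0,255)),((542,80),np.radians(88.4),(78,61),(30,),(255,0,0)),((634,78),np.radians(88.4),(78,61),(30,),(255,0,0))]
ov(T,B,'o7',(150,120,215,185),10); ov(S,B,'o8',(250,140,310,190),12)
```

```text
[542.11250609  81.44779944  73.45949015] 52.12897549902827 [-1.56902868e+00  1.92311460e-04 -1.59646706e+00]
```

View pics/o7.png

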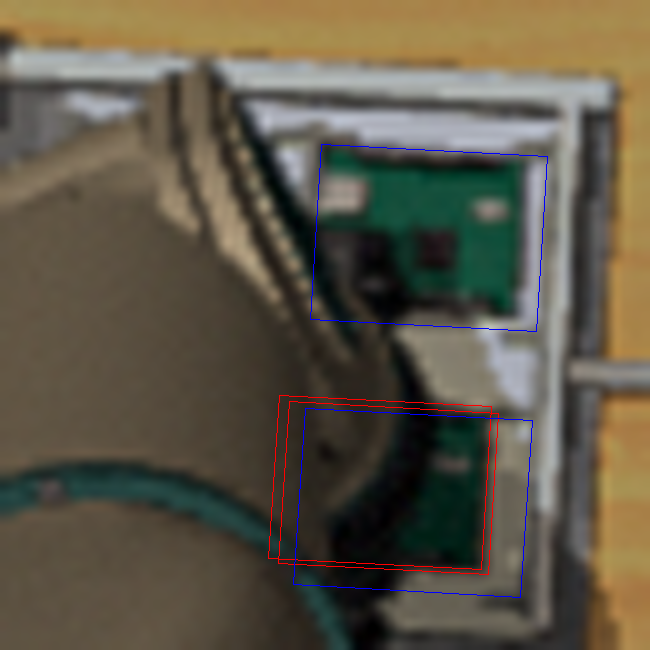

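View pics/o8.png

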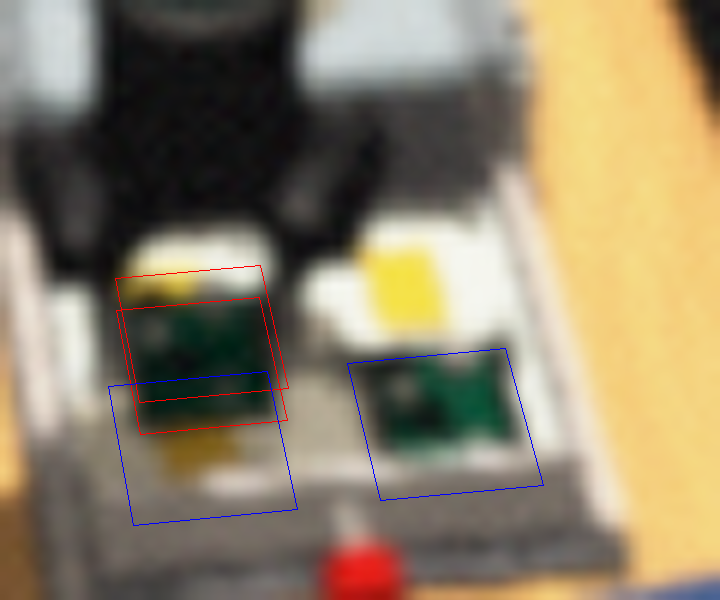

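{"api": "servo_tool", "payload": {"increments": [{"dx": 0,"dy": 0,"dz": -1.5,"ax": 0,"ay": 0,"az": 0,"claw": 0.5},{"dx": 0,"dy": 0,"dz": -2.5,"ax": 0,"ay": 0,"az": 0,"claw": 0.5},{"dx": 0,"dy": 0,"dz": -3.2,"ax": 0,"ay": 0,"az": 0,"claw": 0.5},{"dx": 0,"dy": 0,"dz": -3.6,"ax": 0,"ay": 0,"az": 0,"claw": 0.5},{"dx": 0,"dy": 0,"dz": -3.8,"ax": 0,"ay": 0,"az": 0,"claw": 0.5},{"dx": 0,"dy": 0,"dz": -3.8,"ax": 0,"ay": 0,"az": 0,"claw": 0.5},{"dx": 0,"dy": 0,"dz": -3.8,"ax": 0,"ay": 0,"az": 0,"claw": 0.5}]}}

```text
clock: 20.2
eef_pos: [541.5, 81.8, 34.5]
tool_rot: [-1.571, -0.0, -1.596]
force: [-1.2, -0.8, -1.4]
width: 51.8
```

Run:
```python
from h import *
S=get_image('side');T=get_image('top')
st=read_state();p=st['eef_pos'];print(p,st['width'],st['force'])
B=[((542,80),np.radians(88.4),(78,61),(30,),(255,0,0))]
ov(T,B,'o9',(150,120,215,185),8)
ov(S,B,'o10',(250,140,310,190),12)
```

```text
[541.61368834  81.74835714  34.65682611] 52.20278226935836 [-0.6562779  -0.32208031 -0.59798179]
```

View pics/o9.png

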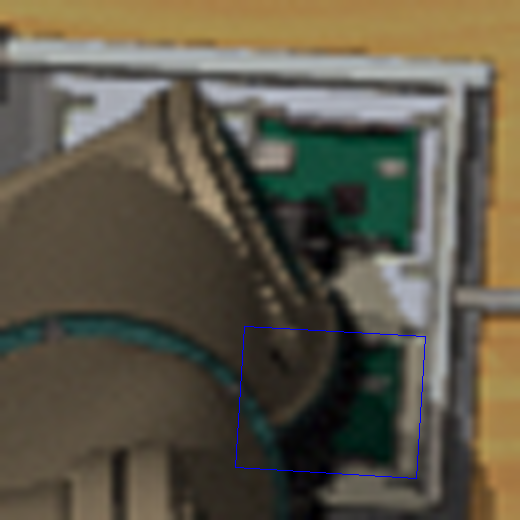

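{"api": "servo_tool", "payload": {"increments": [{"dx": 0,"dy": 0,"dz": 0,"ax": 0,"ay": 0,"az": 0,"claw": -0.65},{"dx": 0,"dy": 0,"dz": 0,"ax": 0,"ay": 0,"az": 0,"claw": -0.65},{"dx": 0,"dy": 0,"dz": 0,"ax": 0,"ay": 0,"az": 0,"claw": -0.65},{"dx": 0,"dy": 0,"dz": 0,"ax": 0,"ay": 0,"az": 0,"claw": -0.65},{"dx": 0,"dy": 0,"dz": 3,"ax": 0,"ay": 0,"az": 0,"claw": -0.65},{"dx": 0,"dy": 0,"dz": 6,"ax": 0,"ay": 0,"az": 0,"claw": -0.65},{"dx": 0,"dy": 0,"dz": 10,"ax": 0,"ay": 0,"az": 0,"claw": -0.65},{"dx": 0,"dy": 0,"dz": 14,"ax": 0,"ay": 0,"az": 0,"claw": -0.65}]}}

```text
clock: 20.97
eef_pos: [540.5, 81.7, 175.4]
tool_rot: [-1.573, -0.0, -1.596]
force: [1.0, -0.6, -0.2]
width: 70.3
```

{"api": "servo_tool", "payload": {"increments": [{"dx": 0,"dy": -3.8,"dz": 0,"ax": 0,"ay": 0,"az": 0,"claw": -1},{"dx": 0,"dy": -7.6,"dz": 0,"ax": 0,"ay": 0,"az": 0,"claw": -1},{"dx": 0,"dy": -11.4,"dz": 0,"ax": 0,"ay": 0,"az": 0,"claw": -1},{"dx": 0,"dy": -15.2,"dz": 0,"ax": 0,"ay": 0,"az": 0,"claw": -1},{"dx": 0,"dy": -19,"dz": 0,"ax": 0,"ay": 0,"az": 0,"claw": -1},{"dx": 0,"dy": -22.8,"dz": 0,"ax": 0,"ay": 0,"az": 0,"claw": -1},{"dx": 0,"dy": -25,"dz": 0,"ax": 0,"ay": 0,"az": 0,"claw": -1},{"dx": 0,"dy": -25,"dz": 0,"ax": 0,"ay": 0,"az": 0,"claw": -1}]}}

```text
clock: 21.63
eef_pos: [540.3, -175.9, 174.1]
tool_rot: [-1.571, -0.004, -1.605]
force: [-0.5, 0.8, 0.7]
width: 85.5
```

Run:
```python
from h import *
S=get_image('side');T=get_image('top')
st=read_state();p=st['eef_pos'];print(p,st['width'],st['force'])
save(S,'s11',(240,130,320,200),9)
save(T,'t11b',(80,100,350,240),2.9)
save(T,'t11c',(145,115,225,190),9)
```

```text
[ 541.05480299 -169.00035888  174.19532176] 85.49355545327052 [-1.06346326  1.20666688  0.02369944]
```

View pics/s11.png

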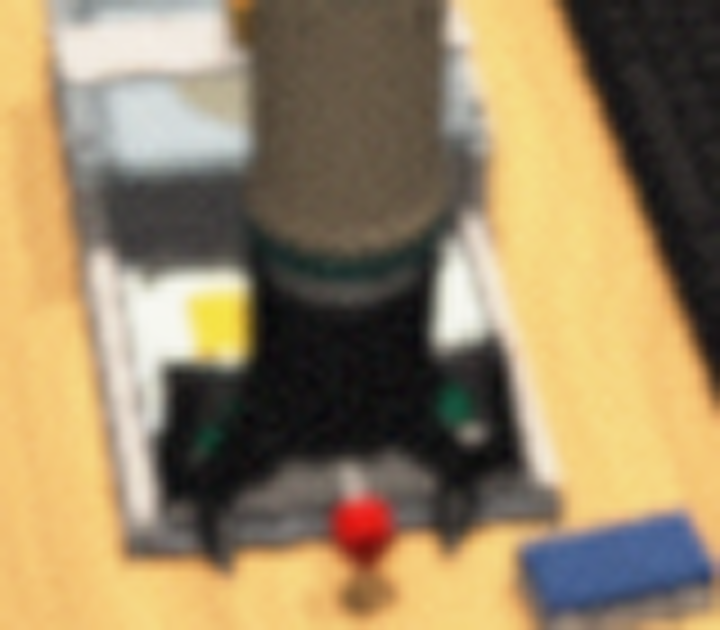

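View pics/t11b.png

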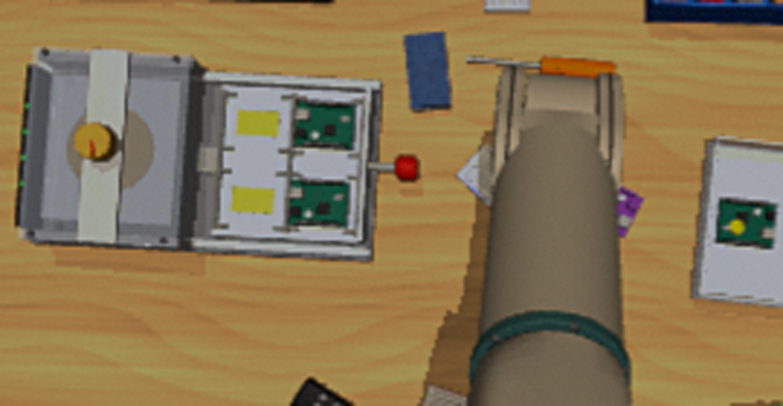

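View pics/t11c.png

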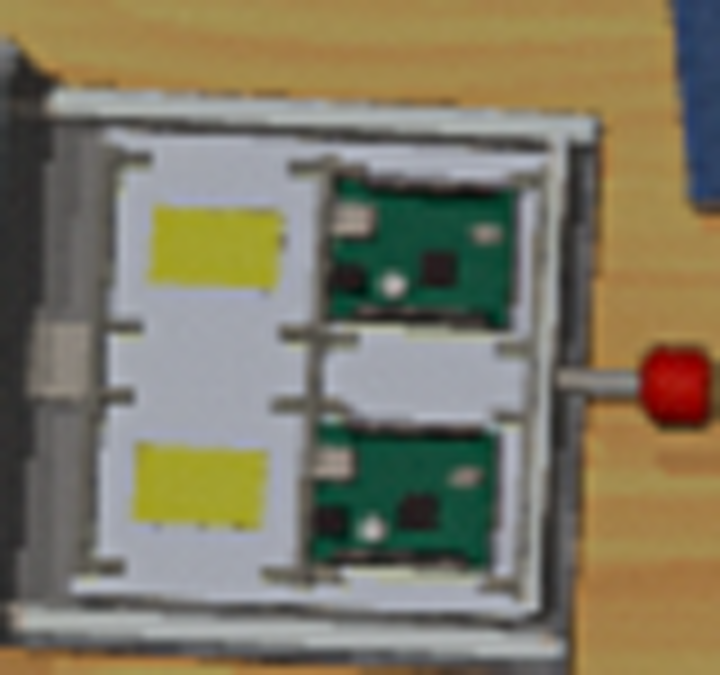

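{"api": "servo_tool", "payload": {"increments": [{"dx": -2.5,"dy": -3,"dz": 0,"ax": 0,"ay": 0,"az": 0,"claw": -1},{"dx": -5,"dy": -6,"dz": 0,"ax": 0,"ay": 0,"az": 0,"claw": -1},{"dx": -7.5,"dy": -9,"dz": 0,"ax": 0,"ay": 0,"az": 0,"claw": -1},{"dx": -10,"dy": -12,"dz": 0,"ax": 0,"ay": 0,"az": 0,"claw": -1},{"dx": -12,"dy": -15,"dz": 0,"ax": 0,"ay": 0,"az": 0,"claw": -1},{"dx": -12,"dy": -15,"dz": 0,"ax": 0,"ay": 0,"az": 0,"claw": -1}]}}

```text
clock: 22.23
eef_pos: [416.1, -323.8, 174.1]
tool_rot: [-1.575, -0.003, -1.604]
force: [-0.3, -0.5, -0.7]
width: 85.2
```

Run:
```python
from h import *
S=get_image('side');T=get_image('top')
st=read_state();p=st['eef_pos'];print(p,st['width'],st['force'])
a=np.radians(88.4)
n0=np.array([636,79.5]);n1=np.array([543.5,81.5])
B=[(n0+[0,1.5],a,(70,54),(30,45.5),(0,0,255)),(n1+[0,1.5],a,(70,54),(30,45.5),(0,0,255))]
ov(S,B,'s12',(250,140,310,190),13)
save(S,'s12b',(220,200,330,300),6)
```

```text
[ 421.19509501 -317.89805798  174.43235505] 85.46693707610383 [ 0.44915732  1.01140524 -0.11789553]
```

View pics/s12.png

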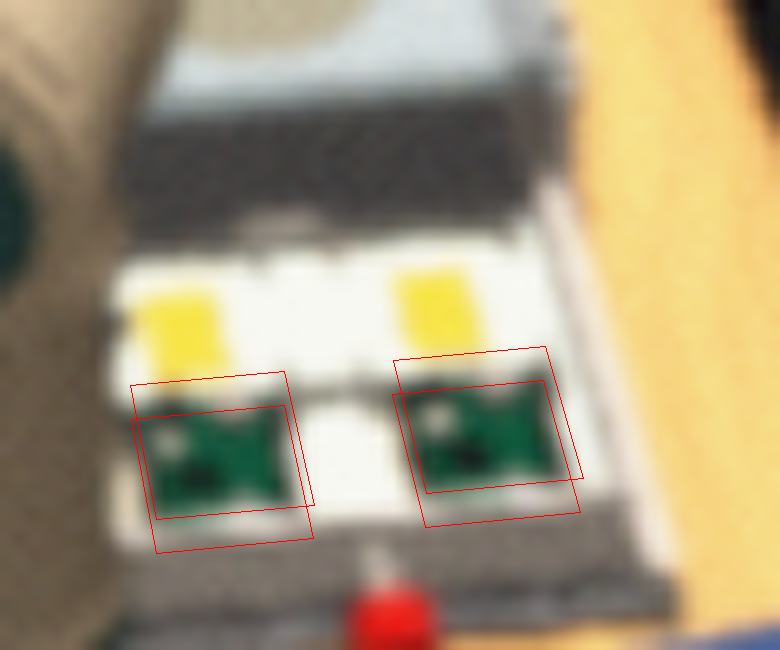

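{"api": "servo_tool", "payload": {"increments": [{"dx": 2,"dy": 3.6,"dz": 0,"ax": 0,"ay": 0,"az": 0,"claw": -1},{"dx": 4,"dy": 7.2,"dz": 0,"ax": 0,"ay": 0,"az": 0,"claw": -1},{"dx": 6,"dy": 10.8,"dz": 0,"ax": 0,"ay": 0,"az": 0,"claw": -1},{"dx": 8,"dy": 14.4,"dz": 0,"ax": 0,"ay": 0,"az": 0,"claw": -1},{"dx": 10,"dy": 18,"dz": 0,"ax": 0,"ay": 0,"az": 0,"claw": -1},{"dx": 12,"dy": 21.6,"dz": 0,"ax": 0,"ay": 0,"az": 0,"claw": -1},{"dx": 14,"dy": 25.2,"dz": 0,"ax": 0,"ay": 0,"az": 0,"claw": -1},{"dx": 16.4,"dy": 29.9,"dz": -3,"ax": 0,"ay": 0,"az": 0,"claw": -1}]}}

```text
clock: 23.0
eef_pos: [582.2, -26.6, 157.0]
tool_rot: [-1.562, 0.003, -1.59]
force: [1.6, -0.5, 0.0]
width: 85.5
```

{"api": "servo_tool", "payload": {"increments": [{"dx": 0,"dy": 0,"dz": -2,"ax": 0,"ay": 0,"az": 0,"claw": -1},{"dx": 0,"dy": 0,"dz": -4,"ax": 0,"ay": 0,"az": 0,"claw": -1},{"dx": 0,"dy": 0,"dz": -4,"ax": 0,"ay": 0,"az": 0,"claw": -1},{"dx": 0,"dy": 0,"dz": -4,"ax": 0,"ay": 0,"az": 0,"claw": -1}]}}

```text
clock: 23.33
eef_pos: [577.1, -31.0, 113.1]
tool_rot: [-1.573, 0.001, -1.592]
force: [0.2, 0.5, 0.8]
width: 85.3
```

{"api": "servo_tool", "payload": {"increments": [{"dx": 0,"dy": 0,"dz": 0,"ax": 0,"ay": 0,"az": 0,"claw": -1},{"dx": 0,"dy": 0,"dz": 0,"ax": 0,"ay": 0,"az": 0,"claw": -1}]}}

```text
clock: 23.5
eef_pos: [578.8, -33.4, 115.1]
tool_rot: [-1.568, 0.0, -1.596]
force: [1.0, 0.2, -0.3]
width: 85.5
```

{"api": "servo_tool", "payload": {"increments": [{"dx": 0.65,"dy": 1.3,"dz": -1,"ax": 0,"ay": 0,"az": 0,"claw": -1},{"dx": 0.65,"dy": 1.3,"dz": -3,"ax": 0,"ay": 0,"az": 0,"claw": -1},{"dx": 0.65,"dy": 1.3,"dz": -6,"ax": 0,"ay": 0,"az": 0,"claw": -1},{"dx": 0.65,"dy": 1.3,"dz": -8.7,"ax": 0,"ay": 0,"az": 0,"claw": -1},{"dx": 0.65,"dy": 1.3,"dz": -8.7,"ax": 0,"ay": 0,"az": 0,"claw": -1},{"dx": 0.65,"dy": 1.3,"dz": -8.7,"ax": 0,"ay": 0,"az": 0,"claw": -1}]}}

```text
clock: 24.0
eef_pos: [584.0, -21.1, 26.9]
tool_rot: [-1.572, 0.0, -1.596]
force: [0.2, -1.5, 1.0]
width: 85.5
```

{"api": "servo_tool", "payload": {"increments": [{"dx": 0,"dy": 0,"dz": 0,"ax": 0,"ay": 0,"az": 0,"claw": 1},{"dx": 0,"dy": 0,"dz": 0,"ax": 0,"ay": 0,"az": 0,"claw": 1},{"dx": 0,"dy": 0,"dz": 0,"ax": 0,"ay": 0,"az": 0,"claw": 1},{"dx": 0,"dy": 0,"dz": 0,"ax": 0,"ay": 0,"az": 0,"claw": 1},{"dx": 0,"dy": 0,"dz": 0,"ax": 0,"ay": 0,"az": 0,"claw": 1},{"dx": 0,"dy": 0,"dz": 0,"ax": 0,"ay": 0,"az": 0,"claw": 1}]}}

```text
clock: 24.5
eef_pos: [585.0, -21.0, 28.1]
tool_rot: [-1.569, -0.0, -1.596]
force: [0.1, -0.9, 7.4]
width: 28.0
```

{"api": "servo_tool", "payload": {"increments": [{"dx": 0,"dy": 0.6,"dz": 0,"ax": 0,"ay": 0,"az": 0,"claw": 1},{"dx": 0.04,"dy": 1.5,"dz": 0,"ax": 0,"ay": 0,"az": 0,"claw": 1},{"dx": 0.07,"dy": 2.5,"dz": 0,"ax": 0,"ay": 0,"az": 0,"claw": 1},{"dx": 0.1,"dy": 3.8,"dz": 0,"ax": 0,"ay": 0,"az": 0,"claw": 1},{"dx": 0.14,"dy": 5.2,"dz": 0,"ax": 0,"ay": 0,"az": 0,"claw": 1},{"dx": 0.18,"dy": 6.6,"dz": 0,"ax": 0,"ay": 0,"az": 0,"claw": 1},{"dx": 0.21,"dy": 8,"dz": 0,"ax": 0,"ay": 0,"az": 0,"claw": 1},{"dx": 0.25,"dy": 9.4,"dz": 0,"ax": 0,"ay": 0,"az": 0,"claw": 1}]}}

```text
clock: 25.17
eef_pos: [587.4, 72.5, 28.1]
tool_rot: [-1.57, -0.001, -1.597]
force: [-1.3, -3.0, 6.9]
width: 27.8
```

{"api": "servo_tool", "payload": {"increments": [{"dx": 0.04,"dy": 1.4,"dz": 0,"ax": 0,"ay": 0,"az": 0,"claw": 1},{"dx": 0.07,"dy": 2.8,"dz": 0,"ax": 0,"ay": 0,"az": 0,"claw": 1},{"dx": 0.11,"dy": 4.2,"dz": 0,"ax": 0,"ay": 0,"az": 0,"claw": 1},{"dx": 0.15,"dy": 5.6,"dz": 0,"ax": 0,"ay": 0,"az": 0,"claw": 1},{"dx": 0.19,"dy": 7,"dz": 0,"ax": 0,"ay": 0,"az": 0,"claw": 1},{"dx": 0.22,"dy": 8,"dz": 0,"ax": 0,"ay": 0,"az": 0,"claw": 1},{"dx": 0.24,"dy": 9,"dz": 0,"ax": 0,"ay": 0,"az": 0,"claw": 1},{"dx": 0.26,"dy": 9.8,"dz": 0,"ax": 0,"ay": 0,"az": 0,"claw": 1}]}}

```text
clock: 25.83
eef_pos: [590.0, 169.7, 28.1]
tool_rot: [-1.57, -0.003, -1.596]
force: [-0.7, -9.2, 10.2]
width: 27.9
```

{"api": "servo_tool", "payload": {"increments": [{"dx": 0.02,"dy": 0.6,"dz": 0,"ax": 0,"ay": 0,"az": 0,"claw": 1},{"dx": 0.04,"dy": 1.2,"dz": 0,"ax": 0,"ay": 0,"az": 0,"claw": 1},{"dx": 0.04,"dy": 1.4,"dz": 0,"ax": 0,"ay": 0,"az": 0,"claw": 1},{"dx": 0.04,"dy": 1.4,"dz": 0,"ax": 0,"ay": 0,"az": 0,"claw": 1},{"dx": 0.04,"dy": 1.4,"dz": 0,"ax": 0,"ay": 0,"az": 0,"claw": 1}]}}

```text
clock: 26.25
eef_pos: [590.2, 178.8, 28.1]
tool_rot: [-1.571, -0.008, -1.599]
force: [-1.2, -10.3, 10.8]
width: 28.1
```

{"api": "servo_tool", "payload": {"increments": [{"dx": 0,"dy": 0.4,"dz": 0,"ax": 0,"ay": 0,"az": 0,"claw": 1},{"dx": 0,"dy": 0.4,"dz": 0,"ax": 0,"ay": 0,"az": 0,"claw": 1},{"dx": 0,"dy": 0.4,"dz": 0,"ax": 0,"ay": 0,"az": 0,"claw": 1},{"dx": 0,"dy": 0.4,"dz": 0,"ax": 0,"ay": 0,"az": 0,"claw": 1}]}}

```text
clock: 26.58
eef_pos: [590.1, 178.8, 28.1]
tool_rot: [-1.573, -0.013, -1.6]
force: [-2.1, -16.9, 13.9]
width: 27.9
```

{"api": "servo_tool", "payload": {"increments": [{"dx": 0,"dy": -0.9,"dz": 0,"ax": 0,"ay": 0,"az": 0,"claw": 1},{"dx": 0,"dy": -0.9,"dz": 0,"ax": 0,"ay": 0,"az": 0,"claw": -1},{"dx": 0,"dy": -0.9,"dz": 0,"ax": 0,"ay": 0,"az": 0,"claw": -1},{"dx": 0,"dy": -0.9,"dz": 0,"ax": 0,"ay": 0,"az": 0,"claw": -1},{"dx": 0,"dy": -0.9,"dz": 0,"ax": 0,"ay": 0,"az": 0,"claw": -1},{"dx": 0,"dy": -0.9,"dz": 4,"ax": 0,"ay": 0,"az": 0,"claw": -1},{"dx": 0,"dy": -0.9,"dz": 8,"ax": 0,"ay": 0,"az": 0,"claw": -1},{"dx": 0,"dy": -0.9,"dz": 12,"ax": 0,"ay": 0,"az": 0,"claw": -1}]}}

```text
clock: 27.25
eef_pos: [589.0, 180.5, 147.0]
tool_rot: [-1.573, -0.0, -1.595]
force: [1.1, -0.5, 0.2]
width: 85.5
```

{"api": "servo_tool", "payload": {"increments": [{"dx": 0,"dy": -4,"dz": 2,"ax": 0,"ay": 0,"az": 0,"claw": -1},{"dx": 0,"dy": -8,"dz": 4,"ax": 0,"ay": 0,"az": 0,"claw": -1},{"dx": 0,"dy": -12,"dz": 5,"ax": 0,"ay": 0,"az": 0,"claw": -1},{"dx": 0,"dy": -16,"dz": 5,"ax": 0,"ay": 0,"az": 0,"claw": -1},{"dx": 0,"dy": -16,"dz": 5,"ax": 0,"ay": 0,"az": 0,"claw": -1}]}}

```text
clock: 27.67
eef_pos: [590.3, 9.1, 197.6]
tool_rot: [-1.569, -0.007, -1.607]
force: [-0.2, -2.0, -0.6]
width: 85.4
```

Run:
```python
from h import *
import pickle
S=get_image('side');T=get_image('top')
st=read_state();p=st['eef_pos'];print(p,st['width'],st['qpos'].round(2))
pickle.dump((T,S),open('p13.pkl','wb'))
save(S,'s13',(240,100,320,180),9)
save(T,'t13',(80,105,180,190),7)
```

```text
[589.90386537  16.77532295 196.76593568] 84.90444748523954 [ 0.07  0.59 -0.22  1.72  0.17  0.85 -0.26]
```

View pics/s13.png

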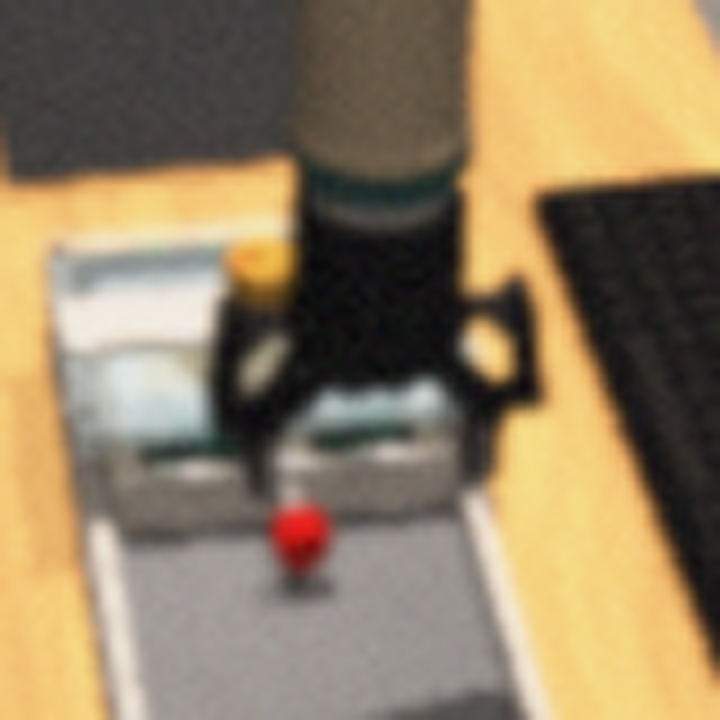

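View pics/t13.png

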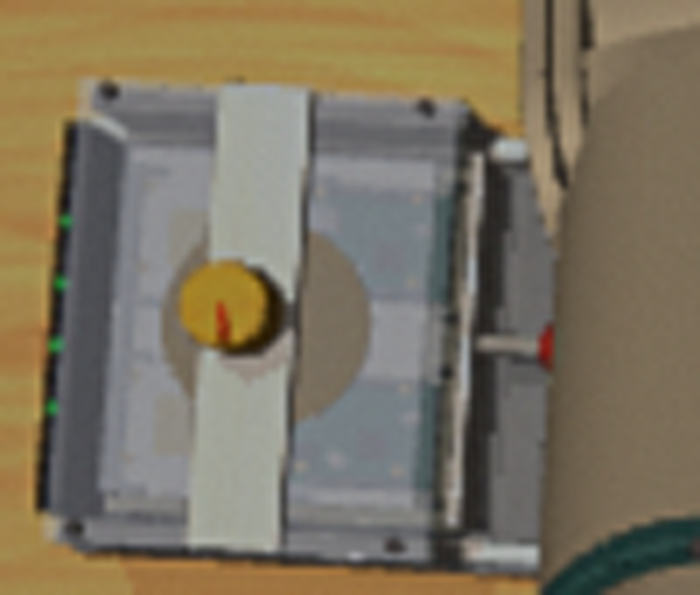

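Run:
```python
from h import *
import pickle
from scipy.optimize import least_squares
T=pickle.load(open('top0.pkl','rb')); S=pickle.load(open('side0.pkl','rb'))
def mask(im,box):
    x0,y0,x1,y1=box
    c=cv2.resize(im['color'][y0:y1,x0:x1],None,fx=8,fy=8,interpolation=cv2.INTER_CUBIC)
    h=cv2.cvtColor(c,cv2.COLOR_RGB2HSV); m=((h[...,1]>120)&(h[...,2]>60)&((h[...,0]<32))).astype(np.uint8)
    n,l,st,ce=cv2.connectedComponentsWithStats(m); 
    return c,m
for n,im,b in(('T',T,(98,138,128,160)),('S',S,(255,118,285,142))):
    c,m=mask(im,b); print(n)
    nn,l,st,ce=cv2.connectedComponentsWithStats(m); i=1+np.argmax(st[1:,4]); s=st[i]
    print('bbox px',b[0]+s[0]/8-.4,b[1]+s[1]/8-.4,b[0]+(s[0]+s[2])/8-.5,b[1]+(s[1]+s[3])/8-.5)
    # predicted bbox
    th=np.linspace(0,2*np.pi,60)
    for zt in (127,123,118):
      for xy in((595.5,318.5),(597,319.5)):
        P=np.concatenate([np.c_[xy[0]+20*np.cos(th),xy[1]+20*np.sin(th),np.full(60,z)] for z in(zt,zt-24)])
        q=proj(im,P); print(zt,xy,q.min(0).round(1),q.max(0).round(1))
    save(im,'z'+n,b,20)
```

```text
T
bbox px 104.975 141.975 117.875 154.875
127 (595.5, 318.5) [105.1 141.1] [120.4 154.8]
127 (597, 319.5) [104.8 140.6] [120.1 154.3]
123 (595.5, 318.5) [105.6 141.4] [120.8 155. ]
123 (597, 319.5) [105.3 140.9] [120.5 154.5]
118 (595.5, 318.5) [106.2 141.7] [121.4 155.2]
118 (597, 319.5) [106.  141.2] [121.1 154.8]
S
bbox px 254.6 117.6 284.5 123.625
127 (595.5, 318.5) [265. 125.] [273.4 134. ]
127 (597, 319.5) [265.3 124.9] [273.7 133.8]
123 (595.5, 318.5) [265.  125.7] [273.4 134.7]
123 (597, 319.5) [265.3 125.6] [273.7 134.5]
118 (595.5, 318.5) [265.  126.6] [273.4 135.5]
118 (597, 319.5) [265.3 126.4] [273.7 135.4]
```

View pics/zT.png

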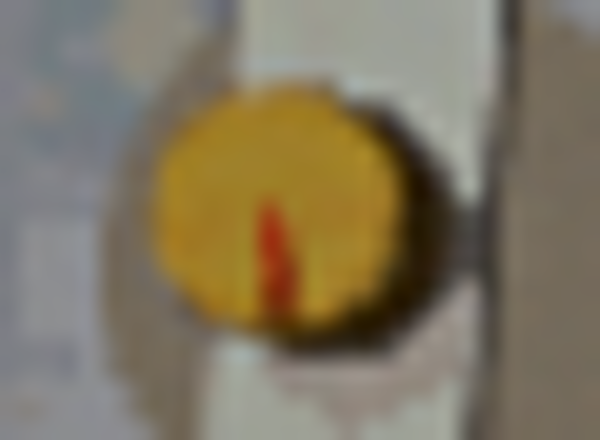

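View pics/zS.png

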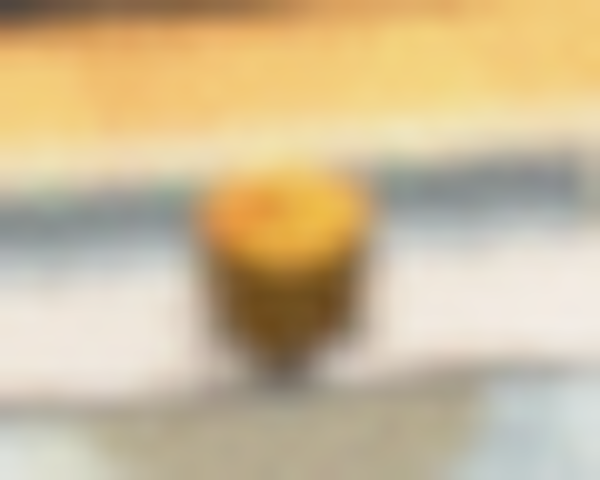

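Run:
```python
from h import *
import pickle
T=pickle.load(open('top0.pkl','rb')); S=pickle.load(open('side0.pkl','rb'))
for q in((268.8,128.3),(269.3,128.7),(268.9,127.9)): print(tri(T,(111.5,148),S,q))
for z in(127,121,118): print(z,atz(T,(111.5,148),z),atz(S,(268.9,128.3),z))
print(proj(T,[[595.5,318.5,28]]))
```

```text
(array([594.17531093, 320.53899434, 120.68390494]), np.float64(0.57799089637651))
(array([595.8369959 , 321.97734347, 116.9904813 ]), np.float64(1.4605801423988922))
(array([594.05421624, 319.33332734, 123.7312867 ]), np.float64(0.21134555824669896))
127 [593.38918161 318.04777283 127.        ] [592.80963085 311.41981876 127.        ]
121 [594.41369344 320.41042891 121.        ] [594.27382583 319.96869328 121.        ]
118 [594.92594935 321.59175694 118.        ] [595.00592332 324.24313054 118.        ]
[[122.42562527 152.54890222]]
```

{"api": "servo_tool", "payload": {"increments": [{"dx": 0.1,"dy": 3.7,"dz": 0,"ax": 0,"ay": 0,"az": 0.12,"claw": -1},{"dx": 0.1,"dy": 7.4,"dz": 0,"ax": 0,"ay": 0,"az": 0.24,"claw": -1},{"dx": 0.2,"dy": 11.1,"dz": 0,"ax": 0,"ay": 0,"az": 0.36,"claw": -1},{"dx": 0.2,"dy": 14.8,"dz": 0,"ax": 0,"ay": 0,"az": 0.48,"claw": -1},{"dx": 0.3,"dy": 18.5,"dz": 0,"ax": 0,"ay": 0,"az": 0.6,"claw": -1},{"dx": 0.3,"dy": 22.2,"dz": 0,"ax": 0,"ay": 0,"az": 0.72,"claw": -1},{"dx": 0.4,"dy": 25.9,"dz": 0,"ax": 0,"ay": 0,"az": 0.84,"claw": -1},{"dx": 0.5,"dy": 29,"dz": 0,"ax": 0,"ay": 0,"az": 0.96,"claw": -1}]}}

```text
clock: 28.43
eef_pos: [592.7, 315.9, 196.5]
tool_rot: [-1.569, 0.003, -0.625]
force: [1.0, 0.6, 0.4]
width: 84.9
```

{"api": "servo_tool", "payload": {"increments": [{"dx": 0,"dy": 0,"dz": 0,"ax": 0,"ay": 0,"az": 0.12,"claw": -1},{"dx": 0,"dy": 0,"dz": 0,"ax": 0,"ay": 0,"az": 0.24,"claw": -1},{"dx": 0,"dy": 0,"dz": 0,"ax": 0,"ay": 0,"az": 0.36,"claw": -1},{"dx": 0,"dy": 0,"dz": 0,"ax": 0,"ay": 0,"az": 0.48,"claw": -1},{"dx": 0,"dy": 0,"dz": 0,"ax": 0,"ay": 0,"az": 0.6,"claw": -1},{"dx": 0,"dy": 0,"dz": 0,"ax": 0,"ay": 0,"az": 0.72,"claw": -1},{"dx": 0,"dy": 0,"dz": 0,"ax": 0,"ay": 0,"az": 0.84,"claw": -1},{"dx": 0,"dy": 0,"dz": 0,"ax": 0,"ay": 0,"az": 0.96,"claw": -1}]}}

```text
clock: 29.1
eef_pos: [593.5, 312.5, 196.4]
tool_rot: [-1.569, 0.001, 0.333]
force: [-0.8, -0.4, 0.3]
width: 85.2
```

{"api": "servo_tool", "payload": {"increments": [{"dx": 0,"dy": 0,"dz": 0,"ax": 0,"ay": 0,"az": 0.12,"claw": -1},{"dx": 0,"dy": 0,"dz": 0,"ax": 0,"ay": 0,"az": 0.24,"claw": -1},{"dx": 0,"dy": 0,"dz": 0,"ax": 0,"ay": 0,"az": 0.36,"claw": -1},{"dx": 0,"dy": 0,"dz": 0,"ax": 0,"ay": 0,"az": 0.48,"claw": -1},{"dx": 0,"dy": 0,"dz": 0,"ax": 0,"ay": 0,"az": 0.6,"claw": -1},{"dx": 0,"dy": 0,"dz": 0,"ax": 0,"ay": 0,"az": 0.72,"claw": -1},{"dx": 0,"dy": 0,"dz": 0,"ax": 0,"ay": 0,"az": 0.84,"claw": -1},{"dx": 0,"dy": 0,"dz": 0,"ax": 0,"ay": 0,"az": 0.88,"claw": -1}]}}

```text
clock: 29.77
eef_pos: [593.6, 312.3, 196.2]
tool_rot: [-1.569, -0.001, 1.212]
force: [-1.0, -0.4, 0.5]
width: 85.5
```

Run:
```python
from h import *
S=get_image('side');T=get_image('top')
st=read_state();p=st['eef_pos'];print(p,st['tool_rot'],st['width'],st['qpos'].round(2),st['torque'])
save(S,'s14',(240,90,310,160),9)
```

```text
[593.66127523 312.04108673 196.19744196] [-1.56878401e+00 -5.54044389e-04  1.20649438e+00] 85.50028609443636 [-0.05  0.86 -0.93  1.47  0.71  1.18  1.69] [ 0.00469391 -0.0376254  -0.00288271]
```

View pics/s14.png

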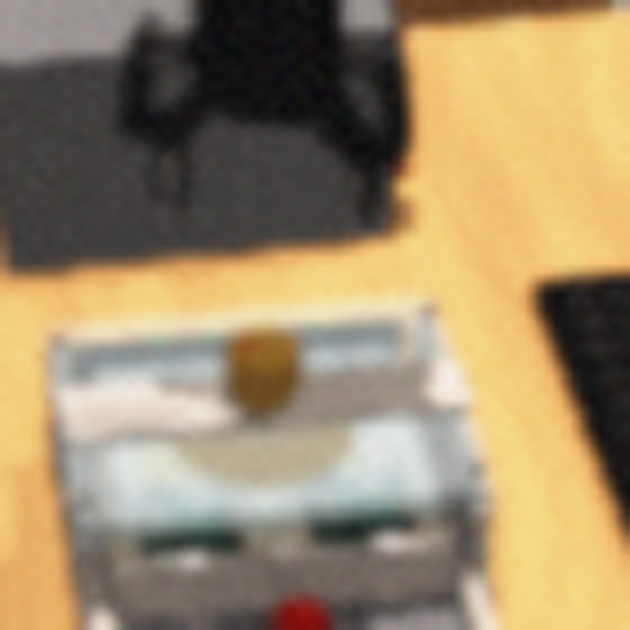

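{"api": "servo_tool", "payload": {"increments": [{"dx": 0.1,"dy": 0.8,"dz": -1,"ax": 0,"ay": 0,"az": 0,"claw": -1},{"dx": 0.1,"dy": 0.8,"dz": -3,"ax": 0,"ay": 0,"az": 0,"claw": -1},{"dx": 0.1,"dy": 0.8,"dz": -5,"ax": 0,"ay": 0,"az": 0,"claw": -1},{"dx": 0.1,"dy": 0.8,"dz": -6,"ax": 0,"ay": 0,"az": 0,"claw": -1},{"dx": 0.1,"dy": 0.8,"dz": -6,"ax": 0,"ay": 0,"az": 0,"claw": -1}]}}

```text
clock: 30.28
eef_pos: [594.2, 317.7, 133.4]
tool_rot: [-1.568, 0.004, 1.205]
force: [-0.7, -0.9, -0.0]
width: 85.3
```

Run:
```python
from h import *
S=get_image('side');T=get_image('top')
st=read_state();p=st['eef_pos'];print(p,st['tool_rot'],st['width'],st['qpos'].round(2),st['torque'],proj(S,p))
save(S,'s15',(240,90,310,160),9)
save(T,'t15',(80,110,150,180),9)
```

```text
[595.55107398 318.92585005 136.61556039] [-1.57010172e+00 -1.30679004e-04  1.20439149e+00] 85.1608616301888 [-0.07  0.92 -0.89  1.51  0.77  1.09  1.64] [ 0.01078856 -0.01327654  0.01390856] [[269.20914701 125.66219668]]
```

View pics/s15.png

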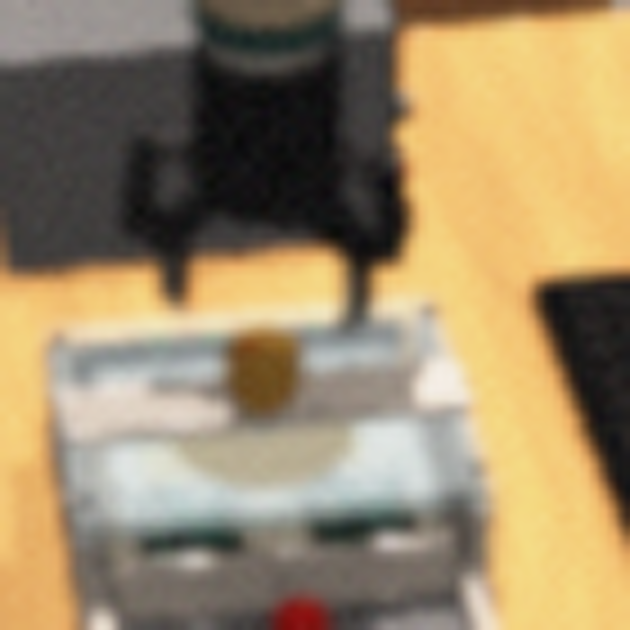

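View pics/t15.png

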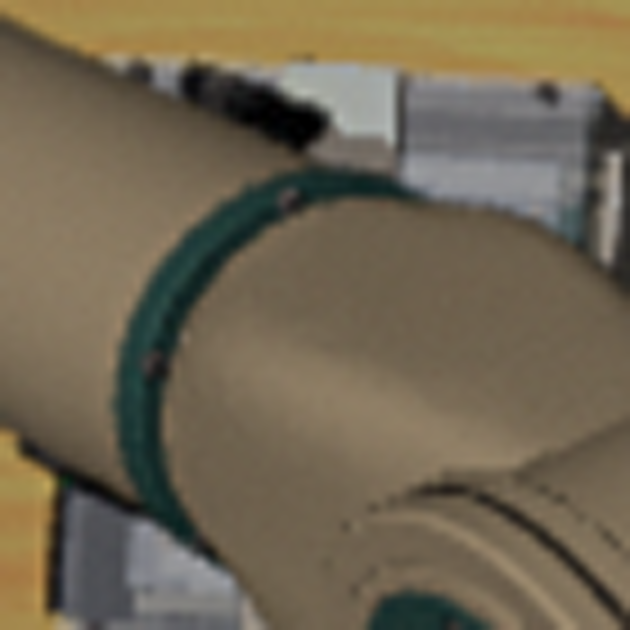

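{"api": "servo_tool", "payload": {"increments": [{"dx": 0,"dy": 0.1,"dz": -1.5,"ax": 0,"ay": 0,"az": 0,"claw": -1},{"dx": 0,"dy": 0.1,"dz": -3,"ax": 0,"ay": 0,"az": 0,"claw": -1},{"dx": 0,"dy": 0.1,"dz": -3.2,"ax": 0,"ay": 0,"az": 0,"claw": -1},{"dx": 0,"dy": 0.1,"dz": -3.2,"ax": 0,"ay": 0,"az": 0,"claw": 1},{"dx": 0,"dy": 0.1,"dz": -3.2,"ax": 0,"ay": 0,"az": 0,"claw": 1},{"dx": 0,"dy": 0.1,"dz": -3.2,"ax": 0,"ay": 0,"az": 0,"claw": 1},{"dx": 0,"dy": 0.1,"dz": -3.2,"ax": 0,"ay": 0,"az": 0,"claw": 1},{"dx": 0,"dy": 0.1,"dz": -3.2,"ax": 0,"ay": 0,"az": 0,"claw": 1}]}}

```text
clock: 31.05
eef_pos: [593.9, 320.6, 106.2]
tool_rot: [-1.568, -0.001, 1.205]
force: [-5.2, 0.1, 6.8]
width: 37.1
```

{"api": "servo_tool", "payload": {"increments": [{"dx": 0,"dy": 0,"dz": 0,"ax": 0,"ay": 0,"az": 0,"claw": 1},{"dx": 0,"dy": 0,"dz": 0,"ax": 0,"ay": 0,"az": 0,"claw": 1}]}}

```text
clock: 31.22
eef_pos: [593.9, 320.7, 106.2]
tool_rot: [-1.568, -0.001, 1.205]
force: [-5.2, 0.1, 5.4]
width: 37.1
```

```bash
cat > st.py <<'E'
from h import *
st=read_state();print(round(st['clock'],2),st['eef_pos'].round(1),'yaw',st['tool_rot'][2].round(3),'w',st['width'].round(1),st['qpos'].round(2),'tau',st['torque'].round(3),'F',st['force'].round(1))
E
python3 st.py
```

```text
Traceback (most recent call last):
  File "st.py", line 2, in <module>
    st=read_state();print(round(st['clock'],2),st['eef_pos'].round(1),'yaw',st['tool_rot'][2].round(3),'w',st['width'].round(1),st['qpos'].round(2),'tau',st['torque'].round(3),'F',st['force'].round(1))
                                                                                                           ^^^^^^^^^^^^^^^^^
AttributeError: 'float' object has no attribute 'round'
```

```bash
sed -i "s/st\['width'\].round(1)/round(st['width'],1)/" st.py; python3 st.py
```

```text
31.22 [593.9 320.7 106.2] yaw 1.205 w 37.1 [-0.08  0.96 -0.87  1.53  0.8   1.04  1.61] tau [ 0.105  1.415 -0.051] F [-5.2  0.1  5.4]
```

{"api": "servo_tool", "payload": {"increments": [{"dx": 0,"dy": 0,"dz": -0.02,"ax": 0,"ay": 0,"az": -0.1,"claw": 1},{"dx": 0,"dy": 0,"dz": -0.04,"ax": 0,"ay": 0,"az": -0.2,"claw": 1},{"dx": 0,"dy": 0,"dz": -0.06,"ax": 0,"ay": 0,"az": -0.3,"claw": 1},{"dx": 0,"dy": 0,"dz": -0.06,"ax": 0,"ay": 0,"az": -0.3,"claw": 1}]}}

```text
clock: 31.55
eef_pos: [593.9, 320.6, 105.6]
tool_rot: [-1.568, 0.0, 0.902]
force: [-4.3, 0.1, 6.1]
width: 36.7
```

```bash
python3 st.py
```

```text
31.55 [593.9 320.6 105.6] yaw 0.902 w 36.7 [-0.11  0.93 -0.8   1.53  0.75  1.    1.35] tau [ 0.175  1.529 -0.071] F [-4.3  0.1  6.1]
```

{"api": "servo_tool", "payload": {"increments": [{"dx": 0,"dy": 0,"dz": -0.02,"ax": 0,"ay": 0,"az": -0.12,"claw": 1},{"dx": 0,"dy": 0,"dz": -0.05,"ax": 0,"ay": 0,"az": -0.24,"claw": 1},{"dx": 0,"dy": 0,"dz": -0.07,"ax": 0,"ay": 0,"az": -0.35,"claw": 1},{"dx": 0,"dy": 0,"dz": -0.07,"ax": 0,"ay": 0,"az": -0.35,"claw": 1}]}}

```text
clock: 31.88
eef_pos: [593.8, 320.8, 104.9]
tool_rot: [-1.569, 0.001, 0.552]
force: [-6.4, 0.1, 6.6]
width: 36.9
```

```bash
python3 st.py
```

```text
31.88 [593.8 320.8 104.9] yaw 0.552 w 36.9 [-0.15  0.91 -0.72  1.53  0.68  0.96  1.05] tau [ 0.264  1.422 -0.087] F [-6.4  0.1  6.6]
```

{"api": "servo_tool", "payload": {"increments": [{"dx": 0,"dy": 0,"dz": -0.02,"ax": 0,"ay": 0,"az": -0.12,"claw": 1},{"dx": 0,"dy": 0,"dz": -0.05,"ax": 0,"ay": 0,"az": -0.24,"claw": 1},{"dx": 0,"dy": 0,"dz": -0.07,"ax": 0,"ay": 0,"az": -0.35,"claw": 1},{"dx": 0,"dy": 0,"dz": -0.07,"ax": 0,"ay": 0,"az": -0.35,"claw": 1}]}}

```text
clock: 32.22
eef_pos: [593.8, 320.8, 104.2]
tool_rot: [-1.569, 0.002, 0.202]
force: [-6.1, -0.4, 6.4]
width: 36.6
```

```bash
python3 st.py
```

```text
32.22 [593.8 320.8 104.2] yaw 0.202 w 36.6 [-0.19  0.88 -0.63  1.53  0.61  0.93  0.75] tau [ 0.277  1.373 -0.105] F [-6.1 -0.4  6.4]
```

{"api": "servo_tool", "payload": {"increments": [{"dx": 0,"dy": 0,"dz": -0.02,"ax": 0,"ay": 0,"az": -0.12,"claw": 1},{"dx": 0,"dy": 0,"dz": -0.05,"ax": 0,"ay": 0,"az": -0.24,"claw": 1},{"dx": 0,"dy": 0,"dz": -0.07,"ax": 0,"ay": 0,"az": -0.35,"claw": 1},{"dx": 0,"dy": 0,"dz": -0.07,"ax": 0,"ay": 0,"az": -0.35,"claw": 1}]}}

```text
clock: 32.55
eef_pos: [593.8, 320.9, 103.5]
tool_rot: [-1.57, 0.002, -0.147]
force: [-6.2, -0.5, 7.3]
width: 37.1
```

```bash
python3 st.py
```

```text
32.55 [593.8 320.9 103.5] yaw -0.147 w 37.1 [-0.24  0.86 -0.55  1.54  0.53  0.89  0.46] tau [ 0.323  1.295 -0.053] F [-6.2 -0.5  7.3]
```

Turned 1.35 rad so far, with torque about z still near the free-turning level.

{"api": "servo_tool", "payload": {"increments": [{"dx": 0,"dy": 0,"dz": -0.02,"ax": 0,"ay": 0,"az": -0.12,"claw": 1},{"dx": 0,"dy": 0,"dz": -0.05,"ax": 0,"ay": 0,"az": -0.24,"claw": 1},{"dx": 0,"dy": 0,"dz": -0.07,"ax": 0,"ay": 0,"az": -0.35,"claw": 1},{"dx": 0,"dy": 0,"dz": -0.07,"ax": 0,"ay": 0,"az": -0.35,"claw": 1}]}}

```text
clock: 32.88
eef_pos: [593.9, 320.9, 102.8]
tool_rot: [-1.57, 0.002, -0.497]
force: [-7.2, -0.3, 7.5]
width: 36.9
```

```bash
python3 st.py
```

```text
32.88 [593.9 320.9 102.8] yaw -0.497 w 36.9 [-0.28  0.85 -0.46  1.54  0.45  0.86  0.17] tau [ 0.329  1.103 -0.108] F [-7.2 -0.3  7.5]
```

{"api": "servo_tool", "payload": {"increments": [{"dx": 0,"dy": 0,"dz": -0.02,"ax": 0,"ay": 0,"az": -0.12,"claw": 1},{"dx": 0,"dy": 0,"dz": -0.05,"ax": 0,"ay": 0,"az": -0.24,"claw": 1},{"dx": 0,"dy": 0,"dz": -0.07,"ax": 0,"ay": 0,"az": -0.35,"claw": 1},{"dx": 0,"dy": 0,"dz": -0.07,"ax": 0,"ay": 0,"az": -0.35,"claw": 1}]}}

```text
clock: 33.22
eef_pos: [594.0, 321.0, 102.1]
tool_rot: [-1.571, 0.002, -0.847]
force: [-7.0, -0.7, 6.9]
width: 36.9
```

```bash
python3 st.py
```

```text
33.22 [594.  321.  102.1] yaw -0.847 w 36.9 [-0.33  0.83 -0.36  1.54  0.36  0.84 -0.11] tau [ 0.291  1.004 -0.098] F [-7.  -0.7  6.9]
```

{"api": "servo_tool", "payload": {"increments": [{"dx": 0,"dy": 0,"dz": -0.02,"ax": 0,"ay": 0,"az": -0.12,"claw": 1},{"dx": 0,"dy": 0,"dz": -0.05,"ax": 0,"ay": 0,"az": -0.24,"claw": 1},{"dx": 0,"dy": 0,"dz": -0.07,"ax": 0,"ay": 0,"az": -0.35,"claw": 1},{"dx": 0,"dy": 0,"dz": -0.07,"ax": 0,"ay": 0,"az": -0.35,"claw": 1}]}}

```text
clock: 33.55
eef_pos: [594.1, 321.0, 101.4]
tool_rot: [-1.572, 0.002, -1.197]
force: [-7.0, -0.1, 7.1]
width: 37.0
```

```bash
python3 st.py
```

```text
33.55 [594.1 321.  101.4] yaw -1.197 w 37.0 [-0.38  0.82 -0.27  1.54  0.27  0.81 -0.38] tau [ 0.161  0.864 -0.066] F [-7.  -0.1  7.1]
```

{"api": "servo_tool", "payload": {"increments": [{"dx": 0,"dy": 0,"dz": -0.02,"ax": 0,"ay": 0,"az": -0.12,"claw": 1},{"dx": 0,"dy": 0,"dz": -0.05,"ax": 0,"ay": 0,"az": -0.24,"claw": 1},{"dx": 0,"dy": 0,"dz": -0.07,"ax": 0,"ay": 0,"az": -0.35,"claw": 1},{"dx": 0,"dy": 0,"dz": -0.07,"ax": 0,"ay": 0,"az": -0.35,"claw": 1}]}}

```text
clock: 33.88
eef_pos: [594.1, 321.0, 100.7]
tool_rot: [-1.572, 0.001, -1.547]
force: [-7.0, -0.0, 7.9]
width: 37.2
```

```bash
python3 st.py
```

```text
33.88 [594.1 321.  100.7] yaw -1.547 w 37.2 [-0.44  0.82 -0.18  1.54  0.18  0.8  -0.66] tau [ 0.032  0.814 -0.04 ] F [-7.  -0.   7.9]
```

{"api": "servo_tool", "payload": {"increments": [{"dx": 0,"dy": 0,"dz": -0.02,"ax": 0,"ay": 0,"az": -0.12,"claw": 1},{"dx": 0,"dy": 0,"dz": -0.05,"ax": 0,"ay": 0,"az": -0.24,"claw": 1},{"dx": 0,"dy": 0,"dz": -0.07,"ax": 0,"ay": 0,"az": -0.35,"claw": 1},{"dx": 0,"dy": 0,"dz": -0.07,"ax": 0,"ay": 0,"az": -0.35,"claw": 1}]}}

```text
clock: 34.22
eef_pos: [594.2, 321.0, 100.0]
tool_rot: [-1.573, 0.001, -1.896]
force: [-5.5, 0.7, 8.2]
width: 37.2
```

```bash
python3 st.py
```

```text
34.22 [594.2 321.  100. ] yaw -1.896 w 37.2 [-0.49  0.81 -0.08  1.55  0.08  0.79 -0.93] tau [-0.083  0.792  0.004] F [-5.5  0.7  8.2]
```

Run:
```python
from h import *
S=get_image('side')
save(S,'s16',(240,90,310,160),9)
```

```text
(no output)
```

View pics/s16.png

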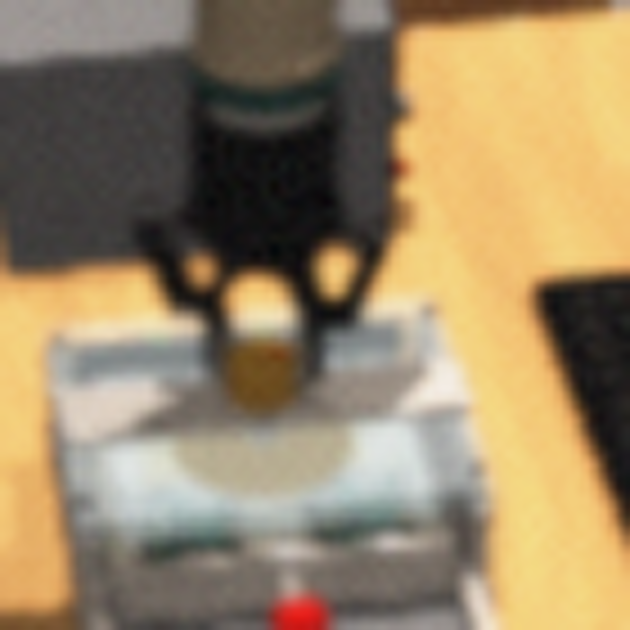

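{"api": "servo_tool", "payload": {"increments": [{"dx": 0,"dy": 0,"dz": -0.02,"ax": 0,"ay": 0,"az": -0.1,"claw": 1},{"dx": 0,"dy": 0,"dz": -0.04,"ax": 0,"ay": 0,"az": -0.2,"claw": 1},{"dx": 0,"dy": 0,"dz": -0.05,"ax": 0,"ay": 0,"az": -0.25,"claw": 1},{"dx": 0,"dy": 0,"dz": -0.05,"ax": 0,"ay": 0,"az": -0.25,"claw": 1}]}}

```text
clock: 34.6
eef_pos: [594.2, 321.0, 99.5]
tool_rot: [-1.572, 0.0, -2.141]
force: [-6.2, 0.4, 7.3]
width: 37.0
```

```bash
python3 st.py
```

```text
34.6 [594.2 321.   99.5] yaw -2.141 w 37.0 [-0.53  0.81 -0.01  1.55  0.01  0.78 -1.12] tau [-0.24   0.782  0.524] F [-6.2  0.4  7.3]
```

Torque about z rose from about 0 to 0.52 N m, so the screw is seated about 0.2 rad into the spring. I'll ease off slightly and release.

{"api": "servo_tool", "payload": {"increments": [{"dx": 0,"dy": 0,"dz": 0,"ax": 0,"ay": 0,"az": 0.06,"claw": 1},{"dx": 0,"dy": 0,"dz": 0.02,"ax": 0,"ay": 0,"az": 0.12,"claw": 1},{"dx": 0,"dy": 0,"dz": 0.02,"ax": 0,"ay": 0,"az": 0.12,"claw": 1}]}}

```text
clock: 34.85
eef_pos: [594.2, 321.0, 99.8]
tool_rot: [-1.573, 0.001, -2.019]
force: [-7.0, 0.5, 8.1]
width: 36.8
```

```bash
python3 st.py
```

```text
34.85 [594.2 321.   99.8] yaw -2.019 w 36.8 [-0.51  0.81 -0.05  1.55  0.05  0.78 -1.02] tau [-0.163  0.763  0.239] F [-7.   0.5  8.1]
```

{"api": "servo_tool", "payload": {"increments": [{"dx": 0,"dy": 0,"dz": 0,"ax": 0,"ay": 0,"az": 0,"claw": -1},{"dx": 0,"dy": 0,"dz": 0,"ax": 0,"ay": 0,"az": 0,"claw": -1},{"dx": 0,"dy": 0,"dz": 0,"ax": 0,"ay": 0,"az": 0,"claw": -1},{"dx": 0,"dy": 0,"dz": 0,"ax": 0,"ay": 0,"az": 0,"claw": -1},{"dx": 0,"dy": 0,"dz": 0,"ax": 0,"ay": 0,"az": 0,"claw": -1},{"dx": 0,"dy": 0,"dz": 3,"ax": 0,"ay": 0,"az": 0,"claw": -1},{"dx": 0,"dy": 0,"dz": 6,"ax": 0,"ay": 0,"az": 0,"claw": -1},{"dx": 0,"dy": 0,"dz": 10,"ax": 0,"ay": 0,"az": 0,"claw": -1}]}}

```text
clock: 35.52
eef_pos: [594.5, 318.0, 196.8]
tool_rot: [-1.574, -0.005, -2.026]
force: [0.5, 0.7, 0.6]
width: 85.5
```

{"api": "servo_tool", "payload": {"increments": [{"dx": -4,"dy": -1,"dz": 0,"ax": 0,"ay": 0,"az": 0,"claw": -1},{"dx": -8,"dy": -1,"dz": 0,"ax": 0,"ay": 0,"az": 0,"claw": -1},{"dx": -12,"dy": -2,"dz": 0,"ax": 0,"ay": 0,"az": 0,"claw": -1},{"dx": -16,"dy": -3,"dz": 0,"ax": 0,"ay": 0,"az": 0,"claw": -1},{"dx": -20,"dy": -3,"dz": 0,"ax": 0,"ay": 0,"az": 0,"claw": -1},{"dx": -20,"dy": -3,"dz": 0,"ax": 0,"ay": 0,"az": 0,"claw": -1},{"dx": -20,"dy": -3,"dz": 0,"ax": 0,"ay": 0,"az": 0,"claw": -1}]}}

```text
clock: 36.1
eef_pos: [394.0, 289.2, 198.7]
tool_rot: [-1.571, -0.0, -2.023]
force: [0.5, 0.4, -0.2]
width: 85.5
```

```bash
python3 st.py
python3 - <<'E'
from h import *
S=get_image('side');T=get_image('top')
save(S,'s17',(230,90,380,300),3)
save(S,'s17b',(240,100,310,170),9)
save(T,'t17',(80,105,350,240),2.9)
save(T,'t17b',(80,105,180,190),7)
E
```

```text
36.1 [394.  289.2 198.7] yaw -2.023 w 85.5 [-0.65  0.45 -0.05  1.99  0.04  0.7  -1.18] tau [ 0.073 -0.025 -0.005] F [ 0.5  0.4 -0.2]
```

View pics/t17b.png

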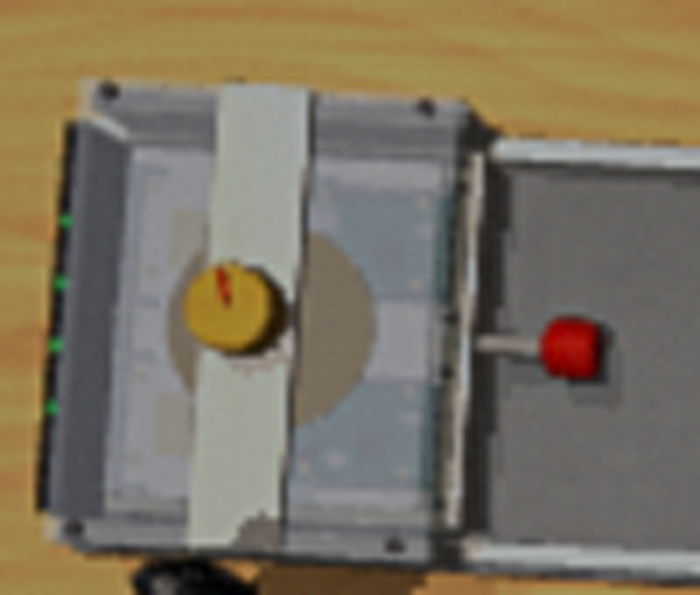

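View pics/t17.png

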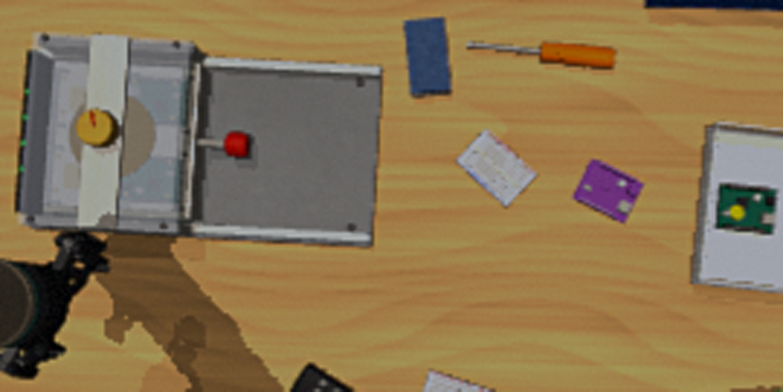

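View pics/s17b.png

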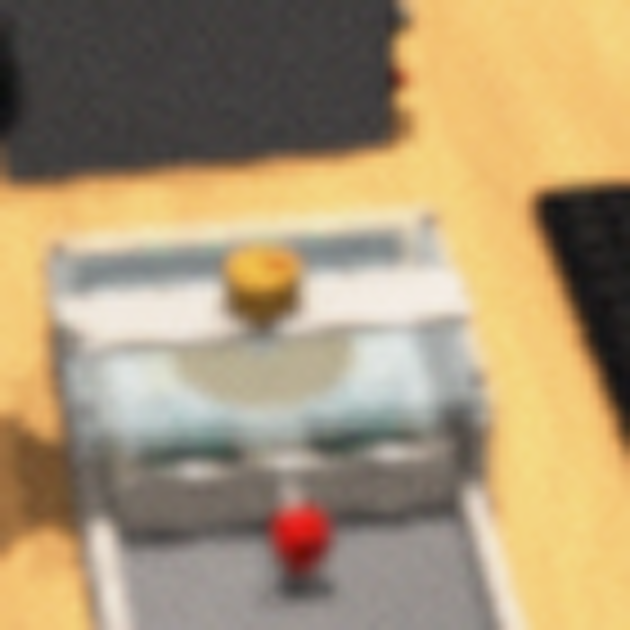

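View pics/s17.png

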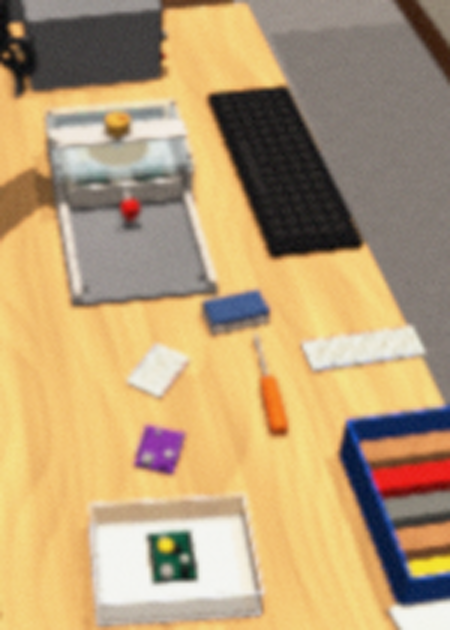

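Run:
```python
from h import *
save(get_image('top'),'t18');save(get_image('side'),'s18')
```

```text
(no output)
```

View pics/t18.png

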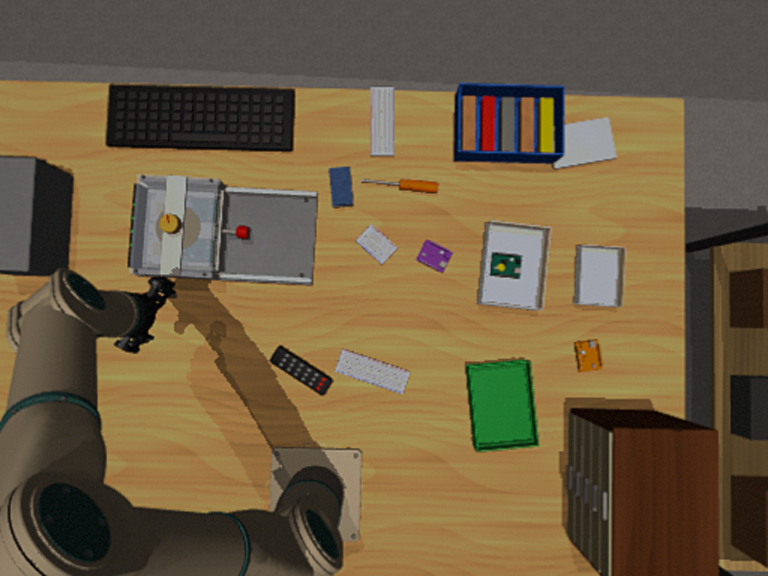

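View pics/s18.png

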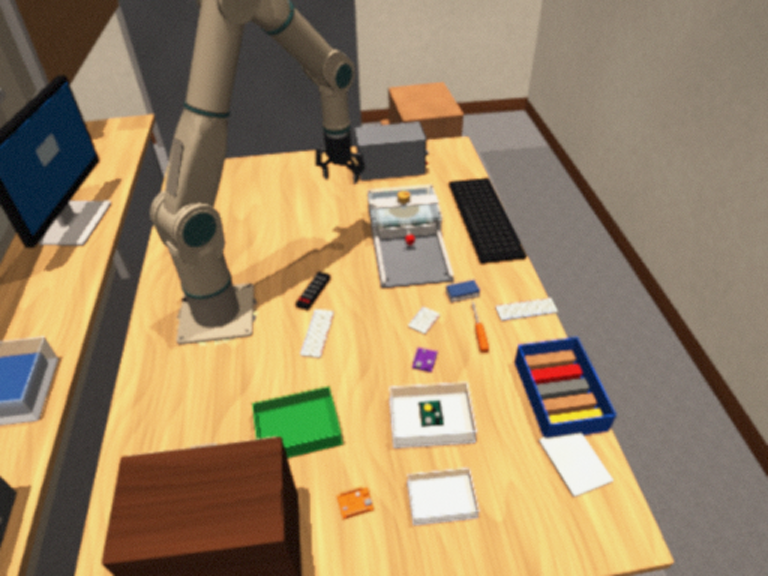

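No blanks are left on the desk. The distractors haven't moved and the robot is touching nothing, so I'm handing in.

```bash
python3 -c "
from cell import finish_job
print(finish_job())"; python3 st.py
```

```text
the job is handed in; nothing more can be done
None
the job is handed in; nothing more can be done
```

I did every step and handed the job in at about 36 s of the 210 s. No verdict came back.

- **Tray out:** I pulled it by the knob until it hit the end stop, 200.0 mm of tool travel with the force rising.
- **Boards:** There was one finished board and it went into the larger white tub. The two blanks went into nest0 and nest1. The purple and orange look-alikes, the green tub and the small tub were left alone.
- **Tray home:** It stopped dead after about 199.8 mm and did not move when I pushed with 17 N.
- **Thumbscrew:** I turned it clockwise about 3.3 rad until the torque rose from near 0 to 0.52 N m, roughly 0.24 rad past the seat. I then eased off and let go.

**Last checks:**
- The final pictures show the tray front plate where it began and the finished board in the tub.
- The screw's red mark had turned about half a turn, and no blank was left on the desk.
- The breadboard, screwdriver and eraser look unmoved, and the gripper was clear of everything.
- Before the tray went home, both blanks lay between their lugs, about 2 to 3 mm towards the rear of their nests, within the play. I judged them flat by eye, not by measured height.

**Disagreements:**
- The top camera read about 2 mm lower in x than the arm near the far nests. I corrected for this when placing the boards.
- I triangulated the screw head's top at 117 to 124 mm, against the roughly 127 mm the text implies. That fits a screw that was already partly tightened at the start.

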